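# Load the jeweller's tumbler and key its lid home

## Task

Pick up the cup by its orange tab, pour all six ceramic pellets from it into the tumbler's bowl and stand the cup back upright on the bench. Then take the pale blue lid by its knurled brass collar, set it on the tumbler's centre spindle, feel for the keyways by turning it until it drops over the spindle's pins, and push it down fully home onto the bowl's rim against the spring. Finish while still holding it pushed home with the gripper, and leave the other things on the bench alone.

Things in the scene. Friction and masses are not known exactly. Their poses are not given: they have to be found in the camera images.
- tumbler: Benchtop polishing tumbler, fixed to the bench: round blue housing 156 mm across, 36 mm high, carrying an open black bowl 132 mm across its rim (wall 4 mm), rim 90 mm above the bench, bowl floor 40 mm above the bench. A steel spindle stands in the middle of the bowl. Origin on its axis at bench height, z up.
- tumbler_axis (a point): Point on the tumbler's axis at the height of the bowl's rim (90 mm above the bench). The lid is home when its underside is here.
- spindle_top (a point): Top of the steel spindle, 120 mm above the bench: 16 mm in diameter, its top 6 mm tapered to 8 mm. Four brass pins 5 mm thick stick out crosswise, 90 degrees apart, to 14 mm from the axis, their tops 14 mm below this point. The spindle is braked (3 N m) and has stopped at an unknown angle, which this point's orientation does NOT tell.
- sleeve_top (a point): Top of the red spring sleeve, 42 mm in diameter, around the spindle below the pins, as it stands free: 98 mm above the bench. The lid pushes it down: 3 N to start it, about 8 N when it is level with the rim. Let go, it lifts the lid again by 8 mm.
- lid: Loose pale blue plastic disc 140 mm across, 5 mm thick, with a knurled brass collar 48 mm in diameter in its middle, reaching 40 mm above the underside; 130 to 210 g. Origin: centre of the underside, z up; it lies on the bench the right way up.
- lid_bore (a point): Mouth of the collar's blind bore (lid's underside): 19 mm wide, 34 mm deep, with four hidden keyways 7.8 mm wide along the lid's x and y axes, full depth, out to 16 mm from the axis. Off its keyways the lid rests on the pins, centred, its underside 16 mm above the rim; turned by up to 90 degrees one way it drops (some 6 degrees either side of true is free).
- lid_collar (a point): Place to grip the lid: on the collar's axis, 28 mm above the lid's underside (fingertips then clear the disc by 4 mm); any yaw.
- cup: Loose aluminium pouring cup (scoop) 62 mm wide, 113 mm long, walls 36 mm high, holding six pellets; 145 to 235 g empty. Origin: underside, middle of the floor; z up, the open spout points to -x of the cup. The 2.5 mm floor is flat from x -24 to +35 mm, then rises at 15 degrees to the lip. The pellets slide out when it is tipped spout down by 45 to 60 degrees. An orange tab stands at its back.
- cup_tab (a point): Place to grip the cup: centre of the orange tab, 40 mm behind the cup's origin (+x) and 66 mm above its underside. The tab is 10 mm thick along the cup's x, 40 mm wide along its y, its top at 88 mm, and it is free above the 36 mm walls.
- cup_lip (a point): Middle of the spout's lip, 68 mm in front of the cup's origin (-x) and 14 mm above its underside.
- pellet0_center (a point): Centre of green ceramic pellet 0, a cylinder 16 mm in diameter, 14 mm high, 12 g, starting in the cup.
- pellet1_center (a point): Centre of white ceramic pellet 1, a cylinder 16 mm in diameter, 14 mm high, 12 g, starting in the cup.
- pellet2_center (a point): Centre of green ceramic pellet 2, a cylinder 16 mm in diameter, 14 mm high, 12 g, starting in the cup.
- pellet3_center (a point): Centre of white ceramic pellet 3, a cylinder 16 mm in diameter, 14 mm high, 12 g, starting in the cup.
- pellet4_center (a point): Centre of green ceramic pellet 4, a cylinder 16 mm in diameter, 14 mm high, 12 g, starting in the cup.
- pellet5_center (a point): Centre of white ceramic pellet 5, a cylinder 16 mm in diameter, 14 mm high, 12 g, starting in the cup.
- lighter: Purple lighter, 78 x 24 x 12 mm, lying on the bench: leave alone.
- firebrick: Grey charcoal block, 90 x 55 x 35 mm: leave alone.
- micrometer: Steel micrometer, about 70 x 110 mm, lying on the bench: leave alone.
- tweezers: Steel tweezers, 146 mm long, lying on the bench: leave alone.
There are look-alikes about, which are no part of the job. Several things look just like the lid: the one meant starts nearest to the robot's base.

How it is judged:
By the outcome, as a careful person would: the job done as asked, in the order asked, and still so for the second after the job is handed in, while the arm keeps its last pose, push and grip.
It also fails if it takes over 72 s, if anything falls off the work surface, if the arm or the gripper's body presses on something with over 40 N, if the wrist force passes 120 N, or if a joint passes its speed limit or range.

## Robot

A 7-joint arm with a two-finger parallel gripper is mounted at the origin on the work surface. World frame = base frame: x ahead of the robot, y to its left, z up, the work surface at z = 0. Lengths are in m, angles in rad, forces in N, time in s.
With the tool pointing down it reaches from about 0.35 to 0.9 m from the base axis. Payload 8.1 kg.
Tool frame: the origin (TCP) lies at the very end of the fingers, on their centre line; the grasp point (between the pads) lies 19 mm behind it; x points along the fingers, y is the direction in which the jaws open and shut, and the axes are right-handed (so a half turn about x gives the same grasp; the last joint's range is limited). The gripper opens to 92 mm and grips with 3 to 60 N. Pads are 19 mm wide; open, the fingers measure 130 mm over their backs; the gripper's body (75 mm by 190 mm) begins 47 mm behind the grasp point.
Start: joints at [-1.236, 0.434, 0.025, 1.573, -0.012, 1.134, -0.075], TCP at [0.265, 0.566, 0.227] pointing down, gripper open.
Joint ranges: [-2.62, 2.62], [-0.44, 2.09], [-1.27, 1.32], [0.08, 2.57], [-1.32, 4.46], [0.12, 2], [-2.74, 2.74]. Speed limits (rad/s): [2.22, 2.22, 3.01, 3.01, 3.14, 3.14, 3.14].

## Interface

Orientations are given as a rotation vector (axis times angle).
In Python, from cell import * gives the robot as it stands.
- The arm moves only by the shell command python3 -m handwheel 'ROWS' [FORCE]. ROWS is JSON, a list of rows, each a list of 7 numbers: the opening, from 0 (shut) to 1 (fully open), then the shift along the tool's x, y, z in m, then the turn, a rotation vector about the tool's x, y, z in rad. A call has 1 to 10 rows; each row shifts and turns the commanded pose from where the row before left it, along the tool's axes as they then stand; what a row does not reach is not made up. A row lasts 1/10 s, in which the tool goes at most 50 mm and 8.59 degrees, less where a joint would pass 70% of its speed; a pose out of reach is approached as far as the arm can. A call is refused whole if a number of a shift passes 0.05 or a number of a turn 0.15, either way. A call with a gripper value outside its range is refused whole. The fingers move at their own pace and stop on an object; FORCE is the grip in N (left out, the last holds). Time passes only in rows, so rows that do not move let the fingers close. It gives the time, the measured TCP pose, the force and the opening at its end, in the units of the state.
- observe(): the state, without advancing time (a new reading comes with each control period).
- get_image(name): name is "scene" or "side" or "wrist"; returns (picture, depth): 384x512x3 uint8, blue, green, red; 384x512 float32, m along the optical axis (not along the pixel's ray), 0 where there is no reading.
- get_calibration(name): a dict with "camera_matrix" (3x3 intrinsics, pixels), "k1" (the pictures are not rectified: a ray, as slopes to the right and down, at radius r is drawn at 1 + k1 r^2 times it, then the intrinsics apply), "pose" (4x4, takes a point from camera to world coordinates). Camera axes: x right, y down, z forward; pixel columns grow to the right and rows downward; lengths in m; the calibration is good to about 2 mm. A picture is of the moment at which its call begins: read the wrist's pose just before it. get_calibration takes no time and is no camera call; for the wrist camera it gives the pose at the moment of the call.
- sign_off(): hands the job in, once; it reports no verdict.
The state is a dict: "clock": time; "joints": joint angles; "dq": joint speeds; "joint_efforts": joint torques, N m; "position": TCP position; "ee_rot": TCP orientation; "force": force on the tool from outside, world axes, zero at the start; "ft_torque": the same for the moment, N m; "width": opening from 0.0 (shut) to 1.0 (fully open).
Only numpy, scipy, OpenCV 4.12 (cv2) and the standard library are available. Lean on these libraries where they do the work, as an engineer would, in place of code of your own. Each camera call takes 0.05 s, during which the arm holds its last target. There are 200 camera calls.

## Working session

There is one attempt and no reset: what is moved stays moved. The work goes in short steps, Python scripts to look and compute and a shell command to move; the robot and the scene stay as the last step left them, time stands still between calls to the robot, and variables do not carry over. Pictures are saved under pics/ and viewed, about 8 in all and at most 12, crops included, and the job is handed in when it is done.

```bash
ls; mkdir -p pics; python3 - <<'E'
from cell import *
import cv2,numpy as np
s=observe();print({k:np.round(v,3) for k,v in s.items()})
for n in("scene","side","wrist"):
    im,d=get_image(n);cv2.imwrite(f"pics/{n}0.png",im);np.save(f"pics/{n}0.npy",d)
    c=get_calibration(n);print(n,np.round(c["camera_matrix"],1).tolist(),c["k1"],np.round(c["pose"],3).tolist())
a=cv2.imread("pics/scene0.png");b=cv2.imread("pics/side0.png")
E
```

```text
pics
{'clock': np.float64(0.0), 'joints': array([-1.236,  0.435,  0.025,  1.574, -0.012,  1.134, -0.075]), 'dq': array([-0.002, -0.001,  0.   ,  0.001,  0.   ,  0.001, -0.   ]), 'joint_efforts': array([-0.0000e+00, -6.6785e+01,  9.8500e-01, -3.1445e+01, -6.1000e-02,
        4.3000e-02,  0.0000e+00]), 'position': array([0.265, 0.566, 0.226]), 'ee_rot': array([ 0.342,  1.544, -0.345]), 'force': array([-1.072,  0.17 , -0.494]), 'ft_torque': array([-0.031,  0.031,  0.015]), 'width': np.float64(1.002)}
scene [[348.3, 0.0, 247.7], [0.0, 348.3, 191.2], [0.0, 0.0, 1.0]] -0.0024425748753658756 [[-0.283, 0.695, -0.66, 1.308], [0.959, 0.193, -0.208, 0.196], [-0.017, -0.692, -0.722, 0.905], [0.0, 0.0, 0.0, 1.0]]
side [[487.5, 0.0, 256.9], [0.0, 487.5, 184.4], [0.0, 0.0, 1.0]] -0.16462191126981962 [[0.775, -0.407, 0.483, -0.188], [-0.631, -0.479, 0.61, -1.025], [-0.016, -0.778, -0.628, 1.119], [0.0, 0.0, 0.0, 1.0]]
wrist [[294.0, 0.0, 260.7], [0.0, 294.0, 195.4], [0.0, 0.0, 1.0]] -0.008360767572132883 [[0.425, 0.866, 0.263, 0.194], [0.905, -0.406, -0.124, 0.599], [-0.0, 0.291, -0.957, 0.385], [0.0, 0.0, 0.0, 1.0]]
```

View pics/scene0.png

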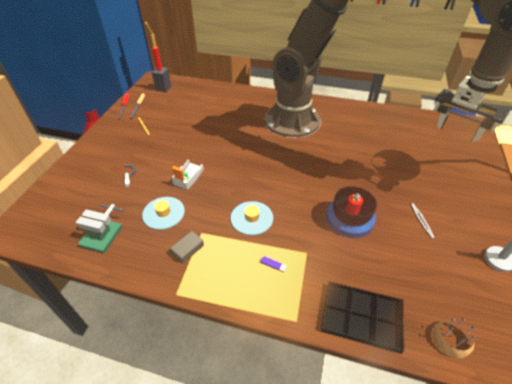

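View pics/side0.png

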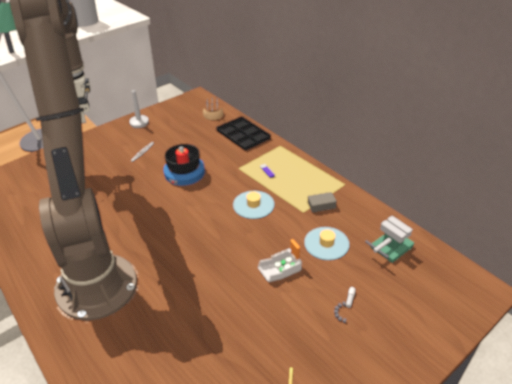

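The scene view shows the tumbler at about (352,212) and the cup with its orange tab at about (187,175). There are two lid-like discs, at (163,212) and (252,217). The side view shows the same things: tumbler (184,163), cup (281,265), lids (327,242) and (253,205).

```bash
cat > h.py <<'E'
from cell import *
import cv2,numpy as np
def ray(c,uv):
    K=np.array(c["camera_matrix"]);k=c["k1"];P=np.array(c["pose"])
    d=(np.array(uv,float)-K[:2,2])/[K[0,0],K[1,1]];s=d.copy()
    for _ in range(20): s=d/(1+k*(s@s))
    return P[:3,3],P[:3,:3]@np.r_[s,1]
def plane(c,uv,z):
    o,d=ray(c,uv);return o+d*(z-o[2])/d[2]
def tri(*cu):
    A=np.zeros((3,3));b=np.zeros(3);L=[ray(*x) for x in cu]
    for o,d in L:
        d=d/np.linalg.norm(d);M=np.eye(3)-np.outer(d,d);A+=M;b+=M@o
    p=np.linalg.solve(A,b)
    return p,[np.linalg.norm(np.cross(p-o,d/np.linalg.norm(d))) for o,d in L]
def dep(c,uv,d):
    o,r=ray(c,uv);return o+r*d   # r has unit camera z
def blobs(im,lo,hi,amin=15):
    m=cv2.inRange(cv2.cvtColor(im,cv2.COLOR_BGR2HSV),lo,hi)
    n,l,st,ce=cv2.connectedComponentsWithStats(m)
    return [(ce[i],st[i],l==i) for i in range(1,n) if st[i,4]>=amin]
COL=dict(lid=((85,60,150),(100,140,255)),brass=((20,130,120),(32,255,255)),orange=((5,180,150),(16,255,255)),red=((0,180,120),(5,255,255)),blue=((100,150,80),(118,255,255)),green=((45,100,80),(75,255,255)))
E
python3 - <<'E'
from h import *
for n in("scene","side"):
    im=cv2.imread(f"pics/{n}0.png");D=np.load(f"pics/{n}0.npy");c=get_calibration(n)
    for k,(lo,hi) in COL.items():
        for ce,st,m in blobs(im,lo,hi):
            v=m&(D>0)
            if not v.any(): continue
            ys,xs=np.nonzero(v)
            P=np.array([dep(c,(x,y),D[y,x]) for x,y in zip(xs,ys)])
            if P[:,0].mean()>1.2 or P[:,2].mean()<-.1: continue
            print(n,k,np.round(ce,1),st[:5],"med",np.round(np.median(P,0),3),"min",np.round(np.percentile(P,3,axis=0),3),"max",np.round(np.percentile(P,97,axis=0),3))
S=cv2.imread("pics/scene0.png");T=cv2.imread("pics/side0.png")
a=cv2.resize(S[140:270,120:300],None,fx=2.2,fy=2.2,interpolation=3);b=cv2.resize(T[170:300,230:410],None,fx=2.2,fy=2.2,interpolation=3)
a2=cv2.resize(S[160:260,290:470],None,fx=2.2,fy=2.2,interpolation=3);b2=cv2.resize(T[120:220,100:280],None,fx=2.2,fy=2.2,interpolation=3)
cv2.imwrite("pics/crop1.png",np.hstack([np.vstack([a,a2]),np.vstack([b,b2])]))
E
```

```text
scene brass [143.5 125.8] [139 118  10  16  30] med [ 0.223 -0.619  0.005] min [ 0.178 -0.665 -0.004] max [ 0.265 -0.579  0.011]
scene brass [161.8 208.3] [156 204  13  10  57] med [ 0.667 -0.304  0.039] min [ 0.651 -0.326  0.031] max [ 0.679 -0.289  0.042]
scene brass [251.5 214.9] [246 212  12   7  35] med [ 0.614 -0.012  0.038] min [ 0.601 -0.031  0.031] max [0.619 0.003 0.042]
scene brass [274.3 247. ] [262 245  25   5  26] med [ 0.688  0.083 -0.001] min [ 0.685  0.046 -0.004] max [0.691 0.117 0.002]
scene brass [272.2 296.1] [177 251 129  70 692] med [0.865 0.167 0.001] min [ 0.695 -0.148 -0.003] max [0.916 0.189 0.003]
scene orange [155.9  47.6] [152  46   7   6  17] med [-0.763 -1.069 -0.112] min [-0.784 -1.104 -0.143] max [-0.09  -0.672  0.217]
scene orange [177.3 171.8] [172 166  11  14  79] med [ 0.525 -0.308  0.07 ] min [ 0.424 -0.379 -0.001] max [ 0.529 -0.291  0.089]
scene red [157.   57.8] [152  47  10  23 114] med [-0.089 -0.677  0.157] min [-0.776 -1.083 -0.221] max [-0.081 -0.669  0.208]
scene red [125.3  98.9] [122  94   7  11  48] med [ 0.056 -0.802  0.015] min [ 0
[... 231 characters left out ...]
 -1.438  0.016] min [-0.691 -1.96  -0.343] max [-0.363 -1.149  0.258]
scene green [ 95.4 242.8] [ 80 233  33  17 117] med [ 0.841 -0.448  0.02 ] min [ 0.795 -0.495  0.017] max [ 0.854 -0.419  0.023]
side brass [253.5 201.1] [249 200  10   3  20] med [ 0.578 -0.036  0.034] min [ 0.569 -0.041  0.029] max [ 0.598 -0.025  0.041]
side brass [326.4 241.3] [321 239  12   7  40] med [ 0.634 -0.329  0.033] min [ 0.628 -0.338  0.021] max [ 0.647 -0.312  0.039]
side orange [294.8 249.5] [291 243   8  14  66] med [ 0.511 -0.317  0.071] min [ 0.507 -0.329  0.054] max [ 0.515 -0.297  0.085]
side red [181.7 156.7] [175 149  14  14 115] med [0.501 0.285 0.078] min [0.488 0.275 0.051] max [0.527 0.355 0.1  ]
```

View pics/crop1.png

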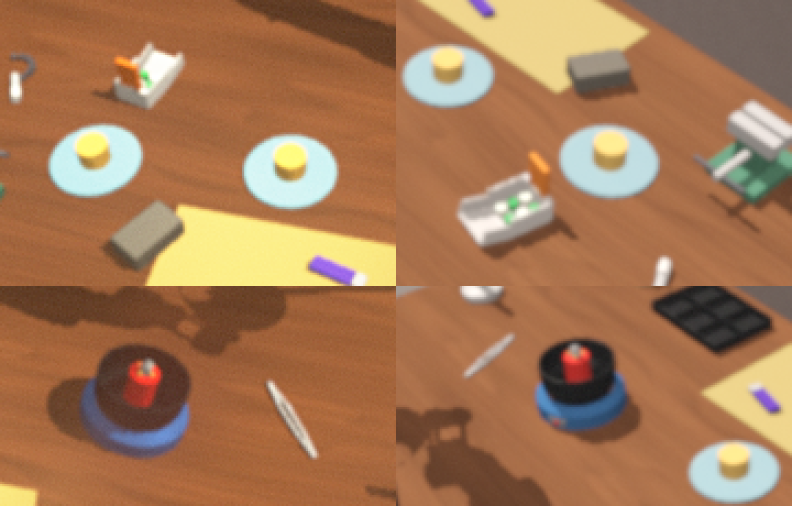

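Two things look like the lid: A at scene (163,212) and side (327,242), about 0.73 m from the base; B at scene (252,217) and side (253,205), about 0.61 m. B is the nearer, so B is the lid, and the crop shows both clearly with collars. The crop also shows the cup's spout pointing roughly toward the base and +y. Next I'll refine the measurements.

```bash
cat > m1.py <<'E'
from h import *
from scipy.spatial.transform import Rotation as R
s=observe();M=R.from_rotvec(s["ee_rot"]).as_matrix();print("toolR\n",np.round(M,3))
c={n:get_calibration(n) for n in("scene","side")};I={n:cv2.imread(f"pics/{n}0.png") for n in c}
o={}
for n in c:
    hsv=cv2.cvtColor(I[n],cv2.COLOR_BGR2HSV)
    for p in ([(235,217),(163,222),(352,233),(352,200),(200,170)] if n=="scene" else [(240,208),(315,250),(184,178),(180,168),(270,270)]): print(n,p,hsv[p[1],p[0]])
    for k,lo,hi,a in(("lid",(80,35,140),(103,160,255),300),("blue",(100,120,60),(118,255,255),150),("dark",(0,0,0),(180,255,60),300),("orange",*COL["orange"],40)):
        for ce,st,m in blobs(I[n],lo,hi,a):
            if n=="scene" and not(140<ce[1]<260 and ce[0]>130):continue
            if n=="side" and ce[0]<140: continue
            cn=max(cv2.findContours(m.astype(np.uint8),0,1)[0],key=cv2.contourArea);h=cv2.convexHull(cn)
            e=cv2.fitEllipse(h) if len(h)>5 else (ce,)
            print(n,k,st,np.round(e[0],1),np.round(e[1:2],1));o.setdefault((n,k),[]).append(e[0])
t,e=tri((c["scene"],o["scene","orange"][0]),(c["side"],o["side","orange"][0]));print("tab",np.round(t,4),np.round(e,4))
for i in o["scene","lid"]:
    for j in o["side","lid"]:
        t,e=tri((c["scene"],i),(c["side"],j))
        if max(e)<.012:print("lid",i,j,np.round(t,4),np.round(e,4),"dist",np.hypot(*t[:2]))
E
python3 m1.py
```

```text
toolR
 [[-0.     0.424  0.906]
 [-0.001  0.906 -0.424]
 [-1.    -0.001  0.   ]]
scene (235, 217) [ 90  34 244]
scene (163, 222) [ 90  40 243]
scene (352, 233) [124  62 127]
scene (352, 200) [  7 194 222]
scene (200, 170) [ 19  34 205]
scene lid [143 198  41  31 649] [162.8 212.9] [[29.7 41.4]]
scene lid [231 203  41  31 304] [251.1 218.2] [[31.2 40.8]]
scene orange [172 166  11  14  79] [177.2 171.8] [[ 7.2 16.9]]
side (240, 208) [ 93  37 228]
side (315, 250) [ 94  37 227]
side (184, 178) [105 146 141]
side (180, 168) [30  9 30]
side (270, 270) [ 14  17 248]
side lid [236 195  37  23 412] [253.7 205. ] [[23.8 36.5]]
side lid [307 231  41  28 596] [326.8 243.9] [[28.6 41. ]]
side blue [165 161  39  23 383] [183.8 169.8] [[27.4 39.1]]
side dark [218 118  52  32 903] [244.3 133.7] [[27.7 52.7]]
side dark [166 145  33  29 523] [182.3 158.7] [[29. 34.]]
side orange [291 243   8  14  66] [295.1 249.4] [[ 6.3 14.9]]
tab [ 0.5155 -0.3132  0.0664] [0.0003 0.0003]
lid (162.75547790527344, 212.94625854492188) (326.8206481933594, 243.9333953857422) [ 0.6542 -0.3156 -0.0015] [0.0008 0.0008] dist 0.7263615886352736
lid (251.07704162597656, 218.19126892089844) (253.68067932128906, 204.9818878173828) [ 0.5945 -0.0183 -0.002 ] [0.0008 0.0008] dist 0.5948179887768891
```

```bash
cat > snap.py <<'E'
import sys,pickle
from h import *
n=sys.argv[1];c=get_calibration("wrist");im,d=get_image("wrist");cv2.imwrite(f"pics/{n}.png",im);pickle.dump((c,d),open(f"pics/{n}.pkl","wb"))
s=observe();print(s["clock"],np.round(s["position"],4),np.round(s["ee_rot"],3),np.round(s["force"],1))
E
python3 -m handwheel '[[1,-0.004,-0.02,0.045,0,0,0],[1,-0.004,-0.02,0.045,0,0,0],[1,-0.004,-0.02,0.045,0,0,0],[1,-0.004,-0.02,0.045,0,0,0],[1,-0.004,-0.02,0.045,0,0,0],[1,0,0,0,0,0,0],[1,0,0,0,0,0,0]]'
python3 snap.py w1
python3 -m handwheel '[[1,-0.004,-0.02,0.045,0,0,0],[1,-0.004,-0.025,0.045,0,0,0],[1,0,0,0,0,0,0],[1,0,0,0,0,0,0]]'
python3 snap.py w2; python3 -c "
import cv2,numpy as np
cv2.imwrite('pics/w12.png',np.hstack([cv2.resize(cv2.imread(f'pics/w{i}.png'),(400,300)) for i in (1,2)]))"
```

```text
clock: 0.85
position: [0.4273, 0.3789, 0.2468]
ee_rot: [0.346, 1.543, -0.346]
force: [0.3, 0.3, 0.4]
width: 1.0
0.9 [0.426  0.3803 0.2466] [ 0.344  1.544 -0.344] [ 0.   0.5 -0.6]
clock: 1.3
position: [0.4875, 0.303, 0.2544]
ee_rot: [0.344, 1.544, -0.344]
force: [0.7, 0.2, -0.1]
width: 0.999
1.35 [0.4866 0.3042 0.2543] [ 0.342  1.545 -0.342] [-0.5 -0.1 -0.3]
```

View pics/w12.png

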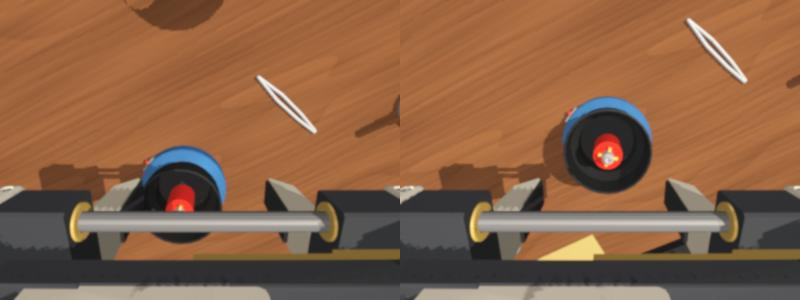

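The wrist views show the tumbler. In w2 the whole bowl is visible, centred at about (266,192) full-res, with the red sleeve and the spindle with its pins at (268,203).

```bash
python3 - <<'E'
from h import *
import pickle
c,D=pickle.load(open("pics/w2.pkl","rb"));im=cv2.imread("pics/w2.png")
K=np.array(c["camera_matrix"]);ys,xs=np.mgrid[100:262,180:345];P=np.array([dep(c,(x,y),D[y,x]) for x,y in zip(xs.ravel(),ys.ravel())])
ok=D[100:262,180:345].ravel()>0
def circ(Q):
    A=np.c_[2*Q[:,:2],np.ones(len(Q))];s=np.linalg.lstsq(A,(Q[:,:2]**2).sum(1),rcond=None)[0];return s[:2],np.sqrt(s[2]+s[:2]@s[:2])
q=P[ok&(P[:,2]>.083)&(P[:,2]<.097)]
r=np.hypot(*(q[:,:2]-np.median(P[ok&(P[:,2]>.10)&(P[:,2]<.13)],0)[:2]).T)
q=q[(r>.05)&(r<.075)];print("rim circ",circ(q),len(q),"top z",np.percentile(q[:,2],[5,50,95]))
for lo,hi in((.112,.125),(.093,.112)):
    q=P[ok&(P[:,2]>lo)&(P[:,2]<hi)];print(lo,len(q),q.mean(0).round(4),q.min(0).round(4),q.max(0).round(4))
for ce,st,m in blobs(im,(0,0,0),(180,255,60),1500):
    cn=max(cv2.findContours(m.astype(np.uint8),0,1)[0],key=cv2.contourArea);e=cv2.fitEllipse(cv2.convexHull(cn));print("dark",st,np.round(e[0],1),np.round(e[1],1),plane(c,e[0],.09).round(4))
cs=get_calibration("side");S=cv2.imread("pics/side0.png")
for ce,st,m in blobs(S,(100,120,60),(118,255,255),150): print("blue side",plane(cs,ce,.018).round(3))
# cup: white blob in scene/side
for n in("scene","side"):
    I=cv2.imread(f"pics/{n}0.png");cc=get_calibration(n)
    for ce,st,m in blobs(I,(0,0,150),(40,70,255),60):
        p=plane(cc,ce,.02)
        if abs(p[0]-.5)<.1 and abs(p[1]+.3)<.1:
            cn=max(cv2.findContours(m.astype(np.uint8),0,1)[0],key=cv2.contourArea)
            print(n,st,p.round(3),[np.round(plane(cc,x[0],.03)[:2],3).tolist() for x in cv2.approxPolyDP(cv2.convexHull(cn),2,True)])
E
```

```text
rim circ (array([0.50895703, 0.29856577]), np.float64(0.0631277713712396)) 1547 top z [0.08420927 0.08990942 0.09129074]
0.112 172 [0.5087 0.2986 0.1162] [0.5015 0.2905 0.1121] [0.517  0.3062 0.1218]
0.093 872 [0.5072 0.2994 0.0994] [0.456  0.2779 0.093 ] [0.5299 0.3562 0.1118]
dark [ 211  142  110  104 7417] [265.2 193.7] [103.8 110.1] [0.506  0.3002 0.09  ]
dark [    0   244   512   120 19620] [227.  309.7] [136.6 673.5] [0.6279 0.1886 0.09  ]
dark [ 395  245  117   79 3242] [438.1 279. ] [ 79.7 149.9] [0.7006 0.4503 0.09  ]
blue side [0.492 0.26  0.018]
scene [180 160  23  29 316] [ 0.462 -0.289  0.02 ] [[0.409, -0.323], [0.422, -0.261], [0.448, -0.25], [0.549, -0.267], [0.526, -0.296], [0.454, -0.336]]
side [258 248  44  34 790] [ 0.464 -0.297  0.02 ] [[0.529, -0.272], [0.521, -0.33], [0.502, -0.35], [0.459, -0.349], [0.396, -0.33], [0.405, -0.273], [0.422, -0.257]]
```

```bash
cat > plan.py <<'E'
# rows to reach TCP xyz, cup-like frame: yaw = angle (deg) of tool y in plan, tilt (deg) turning about tool z; N equal rows
import sys
from h import *
from scipy.spatial.transform import Rotation as R
def target(yaw,tilt=0):
    a=np.radians(yaw);y=np.array([np.cos(a),np.sin(a),0]);x=np.array([0,0,-1.])
    return R.from_matrix(np.c_[x,y,np.cross(x,y)])*R.from_rotvec([0,0,np.radians(tilt)])
def solve(p0,R0,p1,R1,N):
    w=(R0.inv()*R1).as_rotvec()/N;S=sum((R.from_rotvec(w*i).as_matrix() for i in range(N)))
    return np.linalg.solve(S,R0.inv().apply(np.array(p1)-p0)),w
if __name__=="__main__":
    x,y,z,yaw,tilt,N=map(float,sys.argv[1:7]);s=observe()
    d,w=solve(s["position"],R.from_rotvec(s["ee_rot"]),[x,y,z],target(yaw,tilt),int(N))
    print("now",s["clock"],np.round(s["position"],4),"row",np.round(d,4).tolist(),np.round(w,4).tolist(),"x",int(N))
E
python3 plan.py .457 -.356 .25 -20 0 16
```

```text
now 1.35 [0.4866 0.3042 0.2543] row [0.0002, -0.0211, 0.0401] [0.0928, -0.0001, 0.0001] x 16
```

```bash
python3 -m handwheel '[[1,0,-0.021,0.04,0.093,0,0],[1,0,-0.021,0.04,0.093,0,0],[1,0,-0.021,0.04,0.093,0,0],[1,0,-0.021,0.04,0.093,0,0],[1,0,-0.021,0.04,0.093,0,0],[1,0,-0.021,0.04,0.093,0,0],[1,0,-0.021,0.04,0.093,0,0],[1,0,-0.021,0.04,0.093,0,0]]'
python3 -m handwheel '[[1,0,-0.021,0.04,0.093,0,0],[1,0,-0.021,0.04,0.093,0,0],[1,0,-0.021,0.04,0.093,0,0],[1,0,-0.021,0.04,0.093,0,0],[1,0,-0.021,0.04,0.093,0,0],[1,0,-0.021,0.04,0.093,0,0],[1,0,-0.021,0.04,0.093,0,0],[1,0,-0.021,0.04,0.093,0,0],[1,0,0,0,0,0,0],[1,0,0,0,0,0,0]]'
python3 snap.py w3
python3 -m handwheel '[[1,0,0,-0.04,0,0,0],[1,0,0,0,0,0,0],[1,0,0,0,0,0,0]]'; python3 snap.py w4
```

```text
clock: 2.15
position: [0.6006, -0.0307, 0.2541]
ee_rot: [0.918, 1.37, -0.917]
force: [-0.1, 0.3, 0.6]
width: 1.005
clock: 3.15
position: [0.457, -0.3536, 0.2543]
ee_rot: [1.466, 1.022, -1.464]
force: [0.3, 1.2, 0.5]
width: 1.002
3.2 [ 0.4579 -0.3527  0.2542] [ 1.464  1.023 -1.462] [ 0.7  0.2 -0.5]
clock: 3.5
position: [0.4724, -0.3141, 0.2542]
ee_rot: [1.462, 1.025, -1.46]
force: [-0.7, 0.7, 0.8]
width: 0.999
3.55 [ 0.4716 -0.3155  0.2544] [ 1.463  1.023 -1.462] [ 0.1 -0.1  0.8]
```

View pics/w3.png

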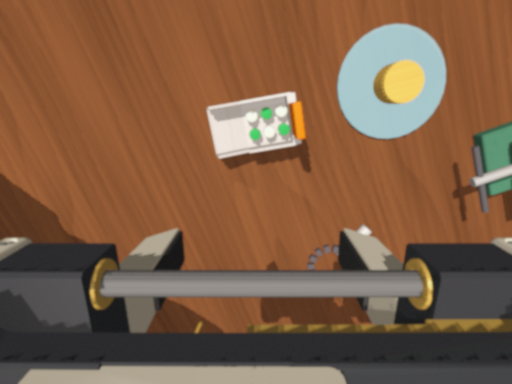

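The wrist view shows the cup with its lip at (213,132), the orange tab at (299,121) and all six pellets near the back. I'll measure it from the two wrist positions.

```bash
python3 - <<'E'
from h import *
import pickle
T=[];Q=[]
for n in("w3","w4"):
    c,D=pickle.load(open(f"pics/{n}.pkl","rb"));im=cv2.imread(f"pics/{n}.png")
    b=max(blobs(im,*COL["orange"],amin=100),key=lambda b:b[1][4]);T.append((c,b[0]));print(n,"orange",b[0].round(1),b[1])
    ys,xs=np.nonzero(b[2]&(D>0));P=np.array([dep(c,(x,y),D[y,x]) for x,y in zip(xs,ys)])
    t=P[P[:,2]>.075];print(" depth top of tab",len(t),t.mean(0).round(4) if len(t) else "",P[:,2].max().round(4))
    a=t[:,:2]-t[:,:2].mean(0);u=np.linalg.svd(a)[2][0];print(" tab long axis deg",np.degrees(np.arctan2(u[1],u[0])).round(1),"ext",np.ptp(a@u).round(4))
    for ce,st,m in blobs(im,(0,0,120),(40,90,255),500):
        if not(150<ce[0]<350 and ce[1]<230): continue
        cn=max(cv2.findContours(m.astype(np.uint8),0,1)[0],key=cv2.contourArea);h=cv2.convexHull(cn)
        ys,xs=np.nonzero(m&(D>0));P=np.array([dep(c,(x,y),D[y,x]) for x,y in zip(xs,ys)])
        w=P[(P[:,2]>.028)&(P[:,2]<.042)];r=cv2.minAreaRect(w[:,:2].astype(np.float32));print(" walls",len(w),np.round(r[0],4),np.round(r[1],4),round(r[2],2),"zmax",np.percentile(P[:,2],98).round(4))
t,e=tri(*T);print("tab tri",t.round(4),np.round(e,4))
E
```

```text
w3 orange [298.9 120.1] [291 100  16  40 180]
 depth top of tab 125 [ 0.5164 -0.3077  0.0865] 0.0902
 tab long axis deg -97.4 ext 0.0397
 walls 598 [ 0.4688 -0.2989] [0.0641 0.1092] 79.44 zmax 0.0373
w4 orange [296.1 156.7] [289 140  15  39 197]
 depth top of tab 135 [ 0.5173 -0.3049  0.0862] 0.0894
 tab long axis deg -99.0 ext 0.0399
 walls 588 [ 0.4688 -0.2989] [0.0644 0.1089] 79.39 zmax 0.0372
tab tri [ 0.5205 -0.3093  0.0616] [0.0006 0.0006]
```

```bash
python3 plan.py .5185 -.308 .14 -10.5 0 4
```

```text
now 3.55 [ 0.4716 -0.3155  0.2544] row [0.0286, 0.0107, -0.0051] [-0.0418, -0.0001, 0.0001] x 4
```

```bash
python3 -m handwheel '[[1,0.0286,0.0107,-0.0051,-0.042,0,0],[1,0.0286,0.0107,-0.0051,-0.042,0,0],[1,0.0286,0.0107,-0.0051,-0.042,0,0],[1,0.0286,0.0107,-0.0051,-0.042,0,0],[1,0,0,0,0,0,0],[1,0,0,0,0,0,0]]'
python3 plan.py .5185 -.308 .047 -10.5 0 3
```

```text
clock: 4.15
position: [0.5166, -0.3106, 0.1404]
ee_rot: [1.346, 1.115, -1.347]
force: [-0.4, -0.5, 1.0]
width: 1.001
now 4.15 [ 0.5166 -0.3106  0.1404] row [0.0311, 0.0005, -0.001] [-0.0016, 0.0001, 0.0004] x 3
```

```bash
python3 -m handwheel '[[1,0.031,0.0005,-0.001,0,0,0],[1,0.031,0.0005,-0.001,0,0,0],[1,0.031,0.0005,-0.001,0,0,0],[1,0,0,0,0,0,0],[1,0,0,0,0,0,0]]'
python3 -m handwheel '[[0,0,0,0,0,0,0],[0,0,0,0,0,0,0],[0,0,0,0,0,0,0],[0,0,0,0,0,0,0],[0,0,0,0,0,0,0],[0,0,0,0,0,0,0],[0,0,0,0,0,0,0],[0,0,0,0,0,0,0],[0,0,0,0,0,0,0],[0,0,0,0,0,0,0]]' 35
```

```text
clock: 4.65
position: [0.5192, -0.3086, 0.049]
ee_rot: [1.346, 1.113, -1.346]
force: [-1.1, -0.5, 0.2]
width: 1.0
clock: 5.65
position: [0.5189, -0.3076, 0.0472]
ee_rot: [1.346, 1.115, -1.346]
force: [0.3, -0.1, 0.2]
width: 0.177
```

```bash
python3 -m handwheel '[[0,0,0,0,0,0,0],[0,0,0,0,0,0,0],[0,0,0,0,0,0,0],[0,0,0,0,0,0,0],[0,0,0,0,0,0,0]]' 35; python3 -m handwheel '[[0,-0.02,0,0,0,0,0],[0,-0.04,0,0,0,0,0],[0,-0.05,0,0,0,0,0],[0,-0.05,0,0,0,0,0],[0,0,0,0,0,0,0],[0,0,0,0,0,0,0]]'; python3 snap.py w5; python3 -c "
from h import *
im,d=get_image('side');cv2.imwrite('pics/s5.png',im)
cv2.imwrite('pics/c5.png',np.hstack([cv2.resize(cv2.imread('pics/w5.png'),(400,300)),cv2.resize(im,(400,300))]))"
```

```text
clock: 6.15
position: [0.5188, -0.3076, 0.0471]
ee_rot: [1.346, 1.115, -1.346]
force: [-1.0, 1.1, -1.5]
width: 0.104
clock: 6.75
position: [0.5196, -0.3076, 0.208]
ee_rot: [1.346, 1.113, -1.344]
force: [-0.3, 0.8, -3.6]
width: 0.108
6.8 [ 0.5188 -0.307   0.2065] [ 1.346  1.116 -1.345] [ 0.4  0.7 -3.4]
```

View pics/c5.png

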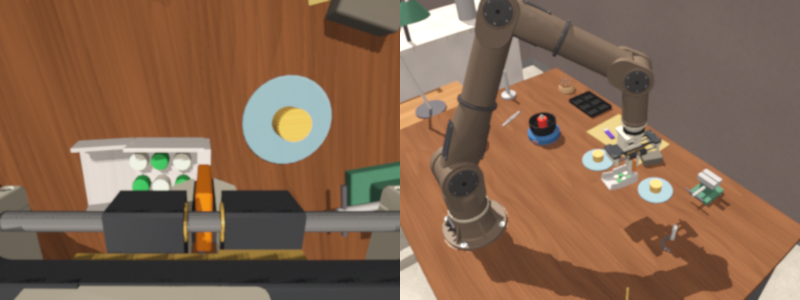

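The cup is held by its tab, the pellets are inside, and it is lifted clear. Next I'll plan the transfer and the pour with the lip held fixed over the bowl.

```bash
cat > pour.py <<'E'
from plan import *
AX=np.array([.509,.2985]);yaw=30.4;u=np.array([np.cos(np.radians(yaw)),np.sin(np.radians(yaw))])
def pose(r,z,t):
    Rt=target(yaw,t);return np.r_[AX+r*u,z]-Rt.apply([.033,-.108,0]),Rt
s=observe();p,Rq=s["position"],R.from_rotvec(s["ee_rot"])
for r,z,t,N in((.047,.175,0,16),(.047,.115,30,6),(.047,.102,58,5)):
    p1,R1=pose(r,z,t);d,w=solve(p,Rq,p1,R1,N);print((r,z,t),"TCP",p1.round(3),"row",d.round(4).tolist(),w.round(4).tolist(),"x",N);p,Rq=p1,R1
E
python3 pour.py
```

```text
(0.047, 0.175, 0) TCP [0.643 0.377 0.208] row [-0.0001, 0.0144, -0.042] [-0.0448, -0.0001, 0.0001] x 16
(0.047, 0.115, 30) TCP [0.616 0.361 0.198] row [0.0006, -0.0055, 0.0] [0.0, -0.0, 0.0873] x 6
(0.047, 0.102, 58) TCP [0.575 0.337 0.211] row [-0.0084, -0.0055, -0.0] [-0.0, -0.0, 0.0977] x 5
```

```bash
python3 -m handwheel '[[0,0,0.007,-0.021,-0.022,0,0],[0,0,0.0144,-0.042,-0.045,0,0],[0,0,0.0144,-0.042,-0.045,0,0],[0,0,0.0144,-0.042,-0.045,0,0],[0,0,0.0144,-0.042,-0.045,0,0],[0,0,0.0144,-0.042,-0.045,0,0],[0,0,0.0144,-0.042,-0.045,0,0],[0,0,0.0144,-0.042,-0.045,0,0],[0,0,0.0144,-0.042,-0.045,0,0]]' 45
python3 -m handwheel '[[0,0,0.0144,-0.042,-0.045,0,0],[0,0,0.0144,-0.042,-0.045,0,0],[0,0,0.0144,-0.042,-0.045,0,0],[0,0,0.0144,-0.042,-0.045,0,0],[0,0,0.0144,-0.042,-0.045,0,0],[0,0,0.0144,-0.042,-0.045,0,0],[0,0,0.0144,-0.042,-0.045,0,0],[0,0,0.007,-0.021,-0.022,0,0],[0,0,0,0,0,0,0],[0,0,0,0,0,0,0]]'
python3 pour.py
```

```text
clock: 7.75
position: [0.6461, 0.0469, 0.2047]
ee_rot: [1.061, 1.298, -1.066]
force: [0.4, -0.5, -1.7]
width: 0.109
clock: 8.75
position: [0.6422, 0.3758, 0.2049]
ee_rot: [0.806, 1.416, -0.812]
force: [0.0, -0.3, -3.7]
width: 0.104
(0.047, 0.175, 0) TCP [0.643 0.377 0.208] row [-0.0002, 0.0001, -0.0] [0.0001, 0.0001, 0.0002] x 16
(0.047, 0.115, 30) TCP [0.616 0.361 0.198] row [0.0006, -0.0055, 0.0] [0.0, -0.0, 0.0873] x 6
(0.047, 0.102, 58) TCP [0.575 0.337 0.211] row [-0.0084, -0.0055, -0.0] [-0.0, -0.0, 0.0977] x 5
```

```bash
python3 -m handwheel '[[0,0.0006,-0.0055,0,0,0,0.087],[0,0.0006,-0.0055,0,0,0,0.087],[0,0.0006,-0.0055,0,0,0,0.087],[0,0.0006,-0.0055,0,0,0,0.087],[0,0.0006,-0.0055,0,0,0,0.087],[0,0.0006,-0.0055,0,0,0,0.087],[0,0,0,0,0,0,0],[0,0,0,0,0,0,0]]'
python3 pour.py
python3 -c "
from h import *
a,_=get_image('side');b,_=get_image('scene');w,_=get_image('wrist')
f=lambda x:cv2.resize(x,(400,300),interpolation=3)
cv2.imwrite('pics/c6.png',np.vstack([np.hstack([f(a[100:220,110:270]),f(b[100:250,270:470])]),np.hstack([f(w),f(a)])]))"
```

```text
clock: 9.55
position: [0.6162, 0.3587, 0.1964]
ee_rot: [1.115, 1.127, -0.409]
force: [0.6, 0.1, -2.3]
width: 0.103
(0.047, 0.175, 0) TCP [0.643 0.377 0.208] row [-0.0002, 0.0021, -0.0001] [-0.0001, 0.0, -0.0324] x 16
(0.047, 0.115, 30) TCP [0.616 0.361 0.198] row [0.0006, -0.0055, 0.0] [0.0, -0.0, 0.0873] x 6
(0.047, 0.102, 58) TCP [0.575 0.337 0.211] row [-0.0084, -0.0055, -0.0] [-0.0, -0.0, 0.0977] x 5
```

View pics/c6.png

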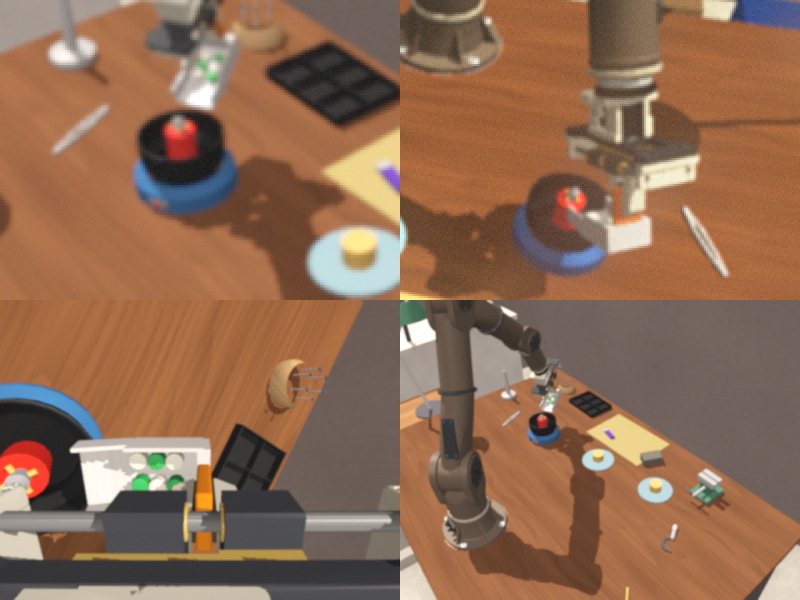

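The lip is over the bowl's outer half with the pellets still at the back, and the spindle is clear. I'll tip on.

```bash
python3 -m handwheel '[[0,-0.0084,-0.0055,0,0,0,0.098],[0,-0.0084,-0.0055,0,0,0,0.098],[0,-0.0084,-0.0055,0,0,0,0.098],[0,0,0,0,0,0,0],[0,-0.0084,-0.0055,0,0,0,0.098],[0,0,0,0,0,0,0],[0,-0.0084,-0.0055,0,0,0,0.098],[0,0,0,0,0,0,0],[0,0,0,0,0,0,0],[0,0,0,0,0,0,0]]'
python3 -m handwheel '[[0,0,0,0,0,0,0],[0,0,0,0,0,0,0],[0,0,0,0,0,0,0]]'
python3 -c "
from h import *
a,_=get_image('side');w,_=get_image('wrist')
f=lambda x:cv2.resize(x,(400,300),interpolation=3)
cv2.imwrite('pics/c7.png',np.hstack([f(a[100:220,110:270]),f(w)]))"
```

```text
clock: 10.7
position: [0.5925, 0.3636, 0.2184]
ee_rot: [1.209, 1.053, -0.244]
force: [-0.1, -0.5, -2.0]
width: 0.107
clock: 11.0
position: [0.5923, 0.3633, 0.2184]
ee_rot: [1.21, 1.052, -0.244]
force: [0.7, 1.1, -2.1]
width: 0.106
```

View pics/c7.png

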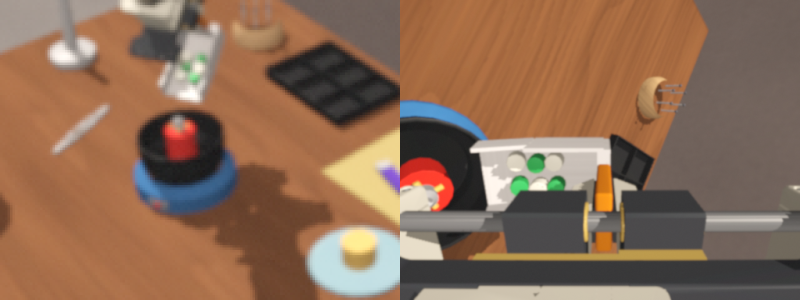

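```bash
python3 - <<'E'
from plan import *
s=observe();M=R.from_rotvec(s["ee_rot"]).as_matrix();print(np.round(s["joints"],3));print(M.round(3));print("lip",(s["position"]+M@[.033,-.108,0]).round(4),"tilt",np.degrees(np.arcsin(M[2,1])),"yaw y",np.degrees(np.arctan2(M[1,1],M[0,1])),"roll z",M[2,2])
E
```

```text
[-1.028  0.293  0.475  2.114 -1.087  0.13   0.972]
[[ 0.534  0.659  0.53 ]
 [ 0.359  0.391 -0.847]
 [-0.766  0.643 -0.027]]
lip [0.5388 0.3329 0.1238] tilt 39.9887091643145 yaw y 30.71972928467983 roll z -0.027433050070372167
```

The pour stalled at a 40° tilt because joint 6 is at its lower limit of 0.12, and no pellets have left the cup. A tangential tilt should suit the wrist better. I'll fit the arm's kinematics from the two known postures and check which direction is reachable.

```bash
cat > kin.py <<'E'
from plan import *
import itertools
from scipy.optimize import least_squares
def fk(q,sg,L):
    ez,ey=np.array([0,0,1.]),np.array([0,1.,0])
    r=lambda a,v:R.from_rotvec(np.array(a)*v)
    s1,s3,s5,s7=sg;h,a,b,t=L
    A=r(ez,s1*q[0])*r(ey,q[1]);p=np.array([0,0,h])
    A=A*r(ez,s3*q[2]);p=p+A.apply([0,0,a]);A=A*r(ey,q[3])*r(ez,s5*q[4]);p=p+A.apply([0,0,b])
    A=A*r(ey,q[5])*r(ez,s7*q[6]);p=p+A.apply([0,0,t]);return p,A   # flange z = tool x
if __name__=="__main__":
    s=observe()
    D=[([-1.236,.434,.025,1.573,-.012,1.134,-.075],[.265,.566,.2265],R.from_rotvec([.342,1.544,-.345])),(s["joints"],s["position"],R.from_rotvec(s["ee_rot"]))]
    for sg in itertools.product([1,-1],repeat=4):
        f=lambda L:np.concatenate([fk(q,sg,L)[0]-p for q,p,_ in D])
        o=least_squares(f,[.3,.4,.4,.2]);
        xa=max(np.linalg.norm(fk(q,sg,o.x)[1].apply([0,0,1])-Rm.apply([1,0,0])) for q,p,Rm in D)
        off=[(fk(q,sg,o.x)[1].inv()*Rm).as_matrix().round(2)[:2,1].tolist() for q,p,Rm in D]
        if xa<.6 or o.cost<1e-3:print(sg,o.x.round(4),"cost",o.cost,"xerr",xa.round(3),"y in flange",off)
E
python3 kin.py
```

```text
(1, 1, -1, 1) [ 3.8024 -2.62    0.6827  0.8633] cost 0.08507546517271777 xerr 0.541 y in flange [[0.65, 0.76], [0.98, 0.18]]
(1, 1, -1, -1) [ 3.8024 -2.62    0.6827  0.8633] cost 0.08507546517271777 xerr 0.541 y in flange [[0.75, 0.66], [-0.52, 0.84]]
(-1, 1, 1, 1) [-2.5488  2.6842 -0.4885  0.0103] cost 0.0397423354035875 xerr 0.543 y in flange [[-0.98, -0.2], [-0.74, -0.65]]
(-1, 1, 1, -1) [-2.5488  2.6842 -0.4885  0.0103] cost 0.03974233540358743 xerr 0.543 y in flange [[-1.0, -0.06], [0.87, -0.45]]
(-1, -1, 1, 1) [0.1598 0.6568 0.3935 0.3756] cost 0.0015627049290434863 xerr 0.23 y in flange [[-0.99, -0.16], [-0.98, -0.22]]
(-1, -1, 1, -1) [0.1598 0.6568 0.3935 0.3756] cost 0.0015627049290434852 xerr 0.23 y in flange [[-1.0, -0.01], [0.56, -0.83]]
(-1, -1, -1, 1) [0.5274 0.3575 0.5129 0.3924] cost 0.0017547385387807254 xerr 0.003 y in flange [[-0.99, -0.15], [0.37, 0.93]]
(-1, -1, -1, -1) [0.5274 0.3575 0.5129 0.3924] cost 0.0017547385387807262 xerr 0.003 y in flange [[-1.0, -0.0], [-1.0, 0.0]]
```

```bash
cat > reach.py <<'E'
from kin import *
lo=np.array([-2.62,-.44,-1.27,.08,-1.32,.12,-2.74]);hi=np.array([2.62,2.09,1.32,2.57,4.46,2,2.74])
def fk2(q,L):
    p,A=fk(q,(-1,)*4,L[:4]);B=R.from_euler("z",-q[0])*R.from_euler("y",q[1])*R.from_euler("z",-q[2])
    return p+R.from_euler("z",-q[0]).apply([L[4],L[5],0]),A*R.from_matrix(np.array([[0,-1,0],[0,0,-1],[1,0,0]],float))
D=[([-1.236,.434,.025,1.573,-.012,1.134,-.075],[.265,.566,.2265]),([-1.028,.293,.475,2.114,-1.087,.13,.972],[.5923,.3633,.2184])]
f=lambda L:np.r_[np.concatenate([fk2(q,L)[0]-p for q,p in D]),.01*(L[4]),.01*(L[:4]-[.36,.42,.4,.25])]
L=least_squares(f,[.36,.42,.4,.25,0,0]).x
if __name__=="__main__":
    print("L",L.round(3),"res",f(L)[:6].round(4))
    for q,_ in D: print(R.as_matrix(fk2(q,L)[1]).round(2).tolist())
    AX=np.array([.509,.2985]);q0=np.array(D[1][0])
    for yaw in range(-180,180,20):
        u=np.array([np.cos(np.radians(yaw)),np.sin(np.radians(yaw))]);res=[];q=np.array([-.6,.6,0,1.5,0,1.,0])
        for t in(0,20,40,50,60):
            Rt=target(yaw,t);p=np.r_[AX+.047*u,.17 if t==0 else .115 if t<50 else .102]-Rt.apply([.033,-.108,0])
            best=None
            for s in([q]+[np.array([-.6,.6,0,1.5,a,1.,b]) for a in(-1,0,1,2.5) for b in(-2,0,2)] if t==0 else [q]):
                g=lambda x:np.r_[fk2(x,L)[0]-p,.3*(Rt.inv()*fk2(x,L)[1]).as_rotvec(),.002*(x-s)]
                o=least_squares(g,np.clip(s,lo+.02,hi-.02),bounds=(lo+.02,hi-.02));e=np.abs(o.fun[:6]).max()
                if best is None or e<best[0]-1e-3:best=(e,o.x)
            res.append(round(best[0],3));q=best[1]
        print(yaw,res,q.round(2))
E
python3 reach.py
```

```text
L [ 0.231  0.596  0.425  0.365 -0.014 -0.054] res [ 0.     -0.0001  0.0003  0.      0.0002 -0.0002]
[[-0.0, 0.42, 0.91], [0.0, 0.91, -0.42], [-1.0, 0.0, -0.0]]
[[0.53, 0.66, 0.53], [0.36, 0.39, -0.85], [-0.77, 0.64, -0.03]]
-180 [np.float64(0.0), np.float64(0.0), np.float64(0.0), np.float64(0.0), np.float64(0.0)] [-0.16  0.97 -0.62  1.18 -0.16  1.93  2.37]
-160 [np.float64(0.0), np.float64(0.0), np.float64(0.0), np.float64(0.0), np.float64(0.022)] [-0.34  0.9  -0.4   1.22 -0.06  1.98  2.72]
-140 [np.float64(0.0), np.float64(0.0), np.float64(0.0), np.float64(0.0), np.float64(0.023)] [-0.96  0.9   0.61  1.31 -0.12  1.98 -2.72]
-120 [np.float64(0.0), np.float64(0.0), np.float64(0.0), np.float64(0.0), np.float64(0.0)] [-0.99  0.9   0.5   1.28  0.12  1.96 -2.57]
-100 [np.float64(0.0), np.float64(0.0), np.float64(0.0), np.float64(0.0), np.float64(0.0)] [-1.18  0.88  0.65  1.42  0.25  1.73 -2.33]
-80 [np.float64(0.0), np.float64(0.0), np.float64(0.0), np.float64(0.0), np.float64(0.0)] [-1.36  0.83  0.75  1.6   0.37  1.44 -2.19]
-60 [np.float64(0.0), np.float64(0.0), np.float64(0.0), np.floa
[... 842 characters left out ...]
 -1.08  2.08 -1.3   0.14  2.06]
80 [np.float64(0.0), np.float64(0.0), np.float64(0.0), np.float64(0.0), np.float64(0.0)] [ 0.57  0.87 -1.25  2.07 -0.66  0.15  1.76]
100 [np.float64(0.0), np.float64(0.0), np.float64(0.0), np.float64(0.0), np.float64(0.0)] [ 0.49  0.87 -1.11  1.88 -0.48  0.61  1.78]
120 [np.float64(0.0), np.float64(0.0), np.float64(0.0), np.float64(0.0), np.float64(0.0)] [ 0.32  0.87 -0.93  1.68 -0.46  1.03  1.94]
140 [np.float64(0.0), np.float64(0.0), np.float64(0.0), np.float64(0.0), np.float64(0.0)] [ 0.17  0.91 -0.82  1.48 -0.36  1.38  2.04]
160 [np.float64(0.0), np.float64(0.0), np.float64(0.0), np.float64(0.0), np.float64(0.0)] [ 0.01  0.95 -0.73  1.31 -0.27  1.68  2.17]
```

The wrist model now fits to within 0.3 mm. Cup +x at yaw −60° reaches a 60° tilt comfortably, so I'll level off, swing the cup around the bowl axis to yaw −60°, and tip again.

```bash
cat > pour.py <<'E'
from plan import *
AX=np.array([.509,.2985])
def pose(yaw,r,z,t):
    u=np.array([np.cos(np.radians(yaw)),np.sin(np.radians(yaw))]);Rt=target(yaw,t);return np.r_[AX+r*u,z]-Rt.apply([.033,-.108,0]),Rt
s=observe();p,Rq=s["position"],R.from_rotvec(s["ee_rot"]);print(s["clock"],s["joints"].round(2),p.round(3))
a=[float(x) for x in sys.argv[1:]]
for i in range(0,len(a),5):
    *g,N=a[i:i+5];N=int(N);p1,R1=pose(*g);d,w=solve(p,Rq,p1,R1,N);print(g,"TCP",p1.round(3),"row",d.round(4).tolist(),w.round(4).tolist(),"x",N);p,Rq=p1,R1
E
python3 pour.py 30.4 .05 .18 0 6  -60 .05 .18 0 14  -60 .047 .115 30 6 -60 .047 .102 58 5
```

```text
11.1 [-1.03  0.29  0.48  2.11 -1.09  0.13  0.97] [0.592 0.363 0.219]
[30.4, 0.05, 0.18, 0.0] TCP [0.645 0.378 0.213] row [0.0044, 0.0079, 0.0024] [0.003, -0.006, -0.1163] x 6
[-60.0, 0.05, 0.18, 0.0] TCP [0.588 0.162 0.213] row [0.0, -0.001, 0.0178] [0.1127, 0.0, 0.0] x 14
[-60.0, 0.047, 0.115, 30.0] TCP [0.571 0.191 0.198] row [0.0013, -0.0062, 0.0] [-0.0, -0.0, 0.0873] x 6
[-60.0, 0.047, 0.102, 58.0] TCP [0.547 0.232 0.211] row [-0.0084, -0.0055, -0.0] [0.0, 0.0, 0.0977] x 5
```

```bash
python3 -m handwheel '[[0,0.0044,0.0079,0.0024,0.003,-0.006,-0.116],[0,0.0044,0.0079,0.0024,0.003,-0.006,-0.116],[0,0.0044,0.0079,0.0024,0.003,-0.006,-0.116],[0,0.0044,0.0079,0.0024,0.003,-0.006,-0.116],[0,0.0044,0.0079,0.0024,0.003,-0.006,-0.116],[0,0.0044,0.0079,0.0024,0.003,-0.006,-0.116],[0,0,0,0,0,0,0]]'
python3 -m handwheel '[[0,0,-0.001,0.0178,0.113,0,0],[0,0,-0.001,0.0178,0.113,0,0],[0,0,-0.001,0.0178,0.113,0,0],[0,0,-0.001,0.0178,0.113,0,0],[0,0,-0.001,0.0178,0.113,0,0],[0,0,-0.001,0.0178,0.113,0,0],[0,0,-0.001,0.0178,0.113,0,0]]'
python3 -m handwheel '[[0,0,-0.001,0.0178,0.113,0,0],[0,0,-0.001,0.0178,0.113,0,0],[0,0,-0.001,0.0178,0.113,0,0],[0,0,-0.001,0.0178,0.113,0,0],[0,0,-0.001,0.0178,0.113,0,0],[0,0,-0.001,0.0178,0.113,0,0],[0,0,-0.001,0.0178,0.113,0,0],[0,0,0,0,0,0,0],[0,0,0,0,0,0,0]]'
python3 pour.py -60 .05 .18 0 4  -60 .047 .115 30 6 -60 .047 .102 58 5
```

```text
clock: 11.8
position: [0.6444, 0.3845, 0.2086]
ee_rot: [0.844, 1.4, -0.755]
force: [1.0, 1.0, -4.4]
width: 0.106
clock: 12.5
position: [0.6601, 0.261, 0.2068]
ee_rot: [1.455, 1.084, -1.34]
force: [0.2, -0.8, -3.5]
width: 0.106
clock: 13.4
position: [0.5868, 0.1655, 0.1992]
ee_rot: [1.991, 0.557, -1.878]
force: [1.4, 1.1, -3.2]
width: 0.106
13.4 [-1.11  0.7   1.28  1.76 -0.78  1.21 -0.66] [0.587 0.166 0.199]
[-60.0, 0.05, 0.18, 0.0] TCP [0.588 0.162 0.213] row [-0.0035, 0.001, 0.0001] [0.0013, -0.0157, 0.0043] x 4
[-60.0, 0.047, 0.115, 30.0] TCP [0.571 0.191 0.198] row [0.0013, -0.0062, 0.0] [-0.0, -0.0, 0.0873] x 6
[-60.0, 0.047, 0.102, 58.0] TCP [0.547 0.232 0.211] row [-0.0084, -0.0055, -0.0] [0.0, 0.0, 0.0977] x 5
```

```bash
cat > track.py <<'E'
from reach import *
import pour0 as P
def step(q,p,Rt):
    g=lambda x:np.r_[fk2(x,L)[0]-p,.3*(Rt.inv()*fk2(x,L)[1]).as_rotvec(),.002*(x-q)]
    o=least_squares(g,np.clip(q,lo+.011,hi-.011),bounds=(lo+.01,hi-.01));return o.x,np.abs(o.fun[:6]).max()
def run(q,A,B,n):
    m=0
    for k in range(1,n+1):
        a=np.array(A)+(np.array(B)-A)*k/n;q,e=step(q,*P.pose(*a));m=max(m,e)
    return q,m
E
sed -n '1,5p' pour.py > pour0.py
python3 - <<'E'
from track import *
q=observe()["joints"]
# check emulation: replay 30.4 level -> -60 from tilted start
qa,e=run(np.array([-1.03,.29,.48,2.11,-1.09,.13,.97]),(30.4,.05,.16,40),(30.4,.05,.18,0),6);print("emul level30",qa.round(2),e)
qa,e=run(qa,(30.4,.05,.18,0),(-60,.05,.18,0),14);print("emul -60",qa.round(2),e,"real",q.round(2))
for yaw in(-20,-40,-60,-80,-100,-120):
    a,e0=run(q,(-60,.05,.18,0),(yaw,.05,.18,0),10);b,e1=run(a,(yaw,.05,.18,0),(yaw,.047,.102,60),10);print(yaw,round(e0,3),round(e1,3),b.round(2))
for yaw in(90,110,130,150):
    a,e0=run(q,(-60,.05,.18,0),(yaw,.05,.18,0),24);b,e1=run(a,(yaw,.05,.18,0),(yaw,.047,.102,60),10);print(yaw,round(e0,3),round(e1,3),a.round(2),b.round(2))
E
```

```text
13.4 [-1.11  0.7   1.28  1.76 -0.78  1.21 -0.66] [0.587 0.166 0.199]
emul level30 [-1.06  0.74  0.92  1.32 -0.58  1.35  0.37] 2.9664518869504873e-05
emul -60 [-1.12  0.67  1.31  1.73 -0.68  1.29 -0.71] 2.177353007642488e-06 real [-1.11  0.7   1.28  1.76 -0.78  1.21 -0.66]
-20 0.0 0.0 [-1.86  0.82  1.31  2.24  0.86  0.22 -2.02]
-40 0.0 0.0 [-1.81  0.93  1.31  2.04  0.27  0.6  -1.66]
-60 0.0 0.0 [-1.7   1.02  1.31  1.83  0.09  0.98 -1.67]
-80 0.0 0.0 [-1.56  1.09  1.31  1.63 -0.01  1.34 -1.74]
-100 0.0 0.0 [-1.41  1.12  1.26  1.46 -0.07  1.67 -1.9 ]
-120 0.0 0.0 [-1.22  1.08  1.09  1.32 -0.11  1.94 -2.17]
90 0.0 0.0 [-1.17  0.56  0.59  1.49 -0.32  1.19  1.04] [ 0.08  0.56 -0.41  2.02 -1.31  0.83  2.39]
110 0.0 0.0 [-1.19  0.47  0.5   1.6  -0.24  1.13  1.29] [-0.34  0.6   0.19  1.87 -1.18  1.34  2.47]
130 0.0 0.0 [-1.19  0.38  0.41  1.73 -0.17  1.07  1.55] [-0.36  0.69  0.18  1.66 -0.96  1.57  2.5 ]
150 0.0 0.0 [-1.16  0.3   0.34  1.84 -0.11  1.02  1.84] [-0.42  0.78  0.18  1.47 -0.78  1.78  2.59]
```

The emulation matches the real joints, and tilting at yaw −60° is feasible. I'll correct the pose and tip in smaller steps.

```bash
python3 -m handwheel '[[0,-0.0035,0.001,0,0.001,-0.016,0.004],[0,-0.0035,0.001,0,0.001,-0.016,0.004],[0,-0.0035,0.001,0,0.001,-0.016,0.004],[0,-0.0035,0.001,0,0.001,-0.016,0.004],[0,0,0,0,0,0,0]]'
python3 -m handwheel '[[0,0.0013,-0.0062,0,0,0,0.087],[0,0.0013,-0.0062,0,0,0,0.087],[0,0.0013,-0.0062,0,0,0,0.087],[0,0.0013,-0.0062,0,0,0,0.087],[0,0.0013,-0.0062,0,0,0,0.087],[0,0.0013,-0.0062,0,0,0,0.087],[0,0,0,0,0,0,0]]'
python3 pour.py -60 .047 .115 30 4 -60 .047 .102 58 7
```

```text
clock: 13.9
position: [0.5895, 0.1616, 0.2134]
ee_rot: [1.923, 0.515, -1.928]
force: [-0.2, 0.5, -2.6]
width: 0.109
clock: 14.6
position: [0.5697, 0.1954, 0.1948]
ee_rot: [1.82, 0.007, -1.584]
force: [-0.9, 0.9, -3.8]
width: 0.107
14.6 [-1.47  0.82  1.29  1.8  -0.32  0.97 -1.21] [0.57  0.195 0.195]
[-60.0, 0.047, 0.115, 30.0] TCP [0.571 0.191 0.198] row [-0.0, 0.0013, 0.0003] [0.0023, 0.0006, 0.0003] x 4
[-60.0, 0.047, 0.102, 58.0] TCP [0.547 0.232 0.211] row [-0.0061, -0.0038, -0.0] [0.0, 0.0, 0.0698] x 7
```

```bash
python3 -m handwheel '[[0,-0.006,-0.0025,0,0.001,0,0.07],[0,-0.006,-0.003,0,0.001,0,0.07],[0,-0.006,-0.0035,0,0.001,0,0.07],[0,-0.006,-0.0035,0,0.001,0,0.07],[0,0,0,0,0,0,0],[0,-0.006,-0.0038,0,0,0,0.07],[0,0,0,0,0,0,0],[0,-0.006,-0.0038,0,0,0,0.07],[0,0,0,0,0,0,0],[0,0,0,0,0,0,0]]'
python3 -m handwheel '[[0,-0.006,-0.0038,0,0,0,0.07],[0,0,0,0,0,0,0],[0,0,0,0,0,0,0],[0,0,0,0,0,0,0],[0,0,0,0,0,0,0]]'
python3 pour.py -60 .047 .102 58 1
python3 -c "
from h import *
a,_=get_image('side');b,_=get_image('scene');w,_=get_image('wrist')
f=lambda x:cv2.resize(x,(400,300),interpolation=3)
cv2.imwrite('pics/c8.png',np.vstack([np.hstack([f(a[110:200,120:240]),f(b[150:255,290:430])]),np.hstack([f(w),f(w)])])[:, :])"
```

```text
clock: 15.6
position: [0.553, 0.2232, 0.2122]
ee_rot: [1.694, -0.36, -1.292]
force: [0.8, -0.1, -1.6]
width: 0.107
clock: 16.1
position: [0.5493, 0.2294, 0.213]
ee_rot: [1.667, -0.418, -1.24]
force: [-0.4, 0.8, -2.2]
width: 0.104
16.1 [-1.68  1.08  1.3   1.78 -0.01  1.   -1.63] [0.549 0.229 0.213]
[-60.0, 0.047, 0.102, 58.0] TCP [0.547 0.232 0.211] row [-0.0022, -0.0036, 0.0004] [-0.0029, 0.0036, 0.0025] x 1
```

View pics/c8.png

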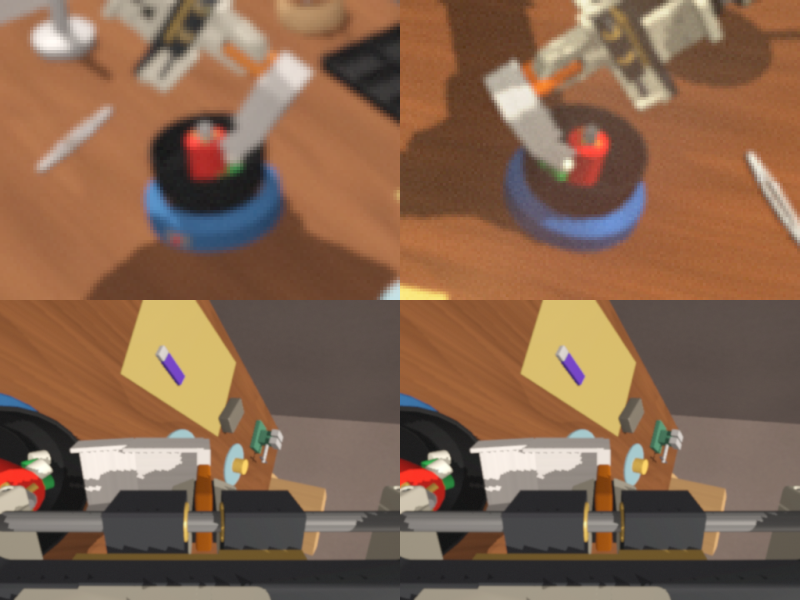

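The cup looks empty, and the pellets are piled in the bowl between the lip and the sleeve. I'll raise straight up by 20 mm while still tipped, jiggle a little, then level off and count by colour mask.

```bash
python3 -m handwheel '[[0,-0.003,0.004,0,0,0,0.05],[0,-0.005,0.008,0,0,0,0],[0,0,0,0,0,0,0.04],[0,0,0,0,0,0,-0.04],[0,-0.005,0.008,0,0,0,0.03],[0,0,0,0,0,0,0],[0,0,0,0,0,0,0]]'
python3 pour.py -60 .06 .19 0 8
python3 - <<'E'
from h import *
import pickle
c=get_calibration("wrist");im,D=get_image("wrist");cv2.imwrite("pics/w9.png",im)
for ce,st,m in blobs(im,COL["green"][0],COL["green"][1],12):
    ys,xs=np.nonzero(m&(D>0));P=np.array([dep(c,(x,y),D[y,x]) for x,y in zip(xs,ys)]);print("green",ce.round(0),st[4],np.median(P,0).round(3) if len(P) else "")
E
```

```text
clock: 16.95
position: [0.5484, 0.2318, 0.2361]
ee_rot: [1.633, -0.48, -1.178]
force: [0.8, -0.2, -2.8]
width: 0.108
16.95 [-1.69  1.09  1.3   1.76  0.08  1.03 -1.69] [0.548 0.232 0.236]
[-60.0, 0.06, 0.19, 0.0] TCP [0.593 0.153 0.223] row [0.0083, 0.0087, 0.0001] [-0.0003, 0.0002, -0.1365] x 8
green [305. 172.] 22 [ 0.8   -0.435  0.023]
green [309. 176.] 42 [ 0.784 -0.436  0.042]
green [  4. 208.] 56 [0.533 0.282 0.061]
green [ 33. 232.] 169 [0.518 0.253 0.051]
```

```bash
python3 -m handwheel '[[0,0.0083,0.0087,0,0,0,-0.136],[0,0.0083,0.0087,0,0,0,-0.136],[0,0.0083,0.0087,0,0,0,-0.136],[0,0.0083,0.0087,0,0,0,-0.136],[0,0.0083,0.0087,0,0,0,-0.136],[0,0.0083,0.0087,0,0,0,-0.136],[0,0.0083,0.0087,0,0,0,-0.136],[0,0.0083,0.0087,0,0,0,-0.136],[0,0,0,0,0,0,0],[0,0,0,0,0,0,0]]'
python3 pour.py -60 .06 .19 0 1
python3 plan.py .52 -.308 .22 -10.5 0 14
python3 - <<'E'
from h import *
w,_=get_image("wrist");b,_=get_image("side");a,_=get_image("scene");cv2.imwrite("pics/w10.png",w)
f=lambda x:cv2.resize(x,(400,300),interpolation=3)
cv2.imwrite("pics/c10.png",np.vstack([np.hstack([f(w[100:,:380]),f(a[150:255,290:430])]),np.hstack([f(b[110:200,120:240]),f(b)])]))
E
```

```text
clock: 18.0
position: [0.5942, 0.1483, 0.2227]
ee_rot: [1.932, 0.502, -1.932]
force: [0.1, 0.9, -2.4]
width: 0.105
18.0 [-0.9   0.52  0.87  1.66 -0.42  1.16 -0.98] [0.594 0.148 0.223]
[-60.0, 0.06, 0.19, 0.0] TCP [0.593 0.153 0.223] row [-0.0003, -0.0047, -0.0013] [-0.0104, 0.0012, -0.0044] x 1
now 18.0 [0.5942 0.1483 0.2227] row [0.0003, 0.0161, 0.0301] [-0.0624, 0.0002, -0.0003] x 14
```

View pics/c10.png

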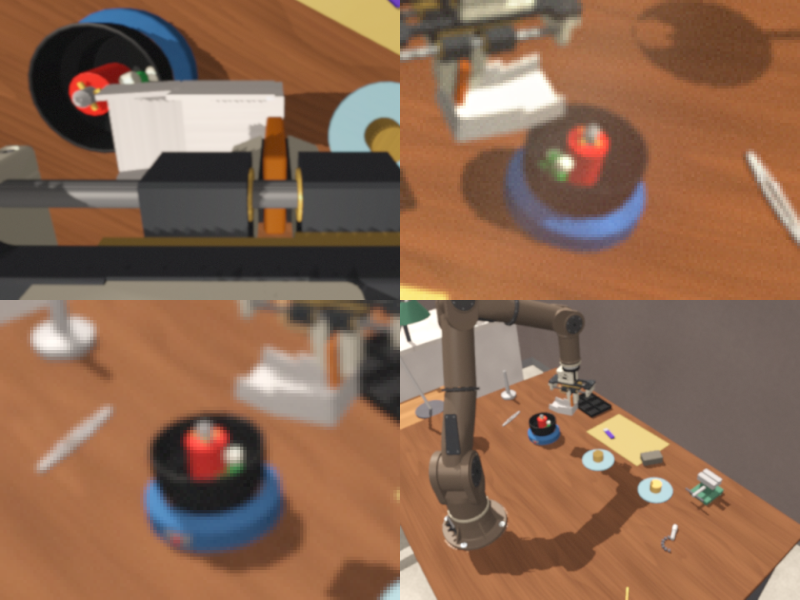

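The cup is empty and all visible pellets lie in the bowl beside the sleeve. I'll carry the cup back to its place.

```bash
python3 -m handwheel '[[0,0,0.008,0.015,-0.031,0,0],[0,0,0.016,0.03,-0.062,0,0],[0,0,0.016,0.03,-0.062,0,0],[0,0,0.016,0.03,-0.062,0,0],[0,0,0.016,0.03,-0.062,0,0],[0,0,0.016,0.03,-0.062,0,0],[0,0,0.016,0.03,-0.062,0,0],[0,0,0.016,0.03,-0.062,0,0]]'
python3 -m handwheel '[[0,0,0.016,0.03,-0.062,0,0],[0,0,0.016,0.03,-0.062,0,0],[0,0,0.016,0.03,-0.062,0,0],[0,0,0.016,0.03,-0.062,0,0],[0,0,0.016,0.03,-0.062,0,0],[0,0,0.016,0.03,-0.062,0,0],[0,0,0.008,0.015,-0.031,0,0],[0,0,0,0,0,0,0],[0,0,0,0,0,0,0]]'
python3 plan.py .52 -.308 .06 -10.5 0 5;python3 -c "
from kin import *
s=observe();print(s['joints'].round(2),s['force'].round(1),R.from_rotvec(s['ee_rot']).as_matrix().round(3)[2])"
```

```text
clock: 18.95
position: [0.5045, -0.0829, 0.2233]
ee_rot: [1.619, 0.874, -1.621]
force: [-0.1, -0.1, -2.9]
width: 0.109
clock: 19.85
position: [0.5222, -0.301, 0.2236]
ee_rot: [1.339, 1.116, -1.342]
force: [0.6, 0.9, -2.5]
width: 0.106
now 19.85 [ 0.5222 -0.301   0.2236] row [0.0327, -0.0002, 0.0014] [0.0006, 0.0006, -0.0001] x 5
[-0.06  0.46  0.72  1.68 -0.33  1.13  0.57] [ 0.6  0.9 -2.5] [-1.     0.001  0.003]
```

```bash
python3 -m handwheel '[[0,0.035,0,0.002,0,0,0],[0,0.04,0,0.002,0,0,0],[0,0.04,0,0.002,0,0,0],[0,0.035,0,0.001,0,0,0],[0,0.015,0,0,0,0,0],[0,0,0,0,0,0,0],[0,0,0,0,0,0,0]]'
python3 -m handwheel '[[0,0.004,0,0,0,0,0],[0,0.003,0,0,0,0,0],[0,0.002,0,0,0,0,0],[0,0.001,0,0,0,0,0],[0,0,0,0,0,0,0]]'
```

```text
clock: 20.55
position: [0.5216, -0.3098, 0.0604]
ee_rot: [1.34, 1.113, -1.341]
force: [-0.2, 0.2, -1.6]
width: 0.107
clock: 21.05
position: [0.5206, -0.3103, 0.0492]
ee_rot: [1.341, 1.114, -1.342]
force: [0.8, 0.7, -2.9]
width: 0.105
```

```bash
python3 -m handwheel '[[0,0.001,0,0,0,0,0],[0,0.001,0,0,0,0,0],[0,0.001,0,0,0,0,0],[0,0,0,0,0,0,0]]'
```

```text
clock: 21.45
position: [0.5208, -0.3105, 0.0471]
ee_rot: [1.341, 1.113, -1.342]
force: [-1.7, 1.9, 8.9]
width: 0.107
```

```bash
python3 -m handwheel '[[0.6,-0.0005,0,0,0,0,0],[0.6,0,0,0,0,0,0],[0.6,0,0,0,0,0,0],[0.6,0,0,0,0,0,0],[0.6,0,0,0,0,0,0]]' 30; python3 -m handwheel '[[1,-0.04,0,0,0,0,0],[1,-0.05,0,0,0,0,0],[1,-0.05,0,0,0,0,0],[1,-0.03,0,0,0,0,0],[1,0,0,0,0,0,0]]'; python3 snap.py w11; python3 plan.py .56 -.06 .20 30 0 9
python3 - <<'E'
from h import *
import pickle
c,D=pickle.load(open("pics/w11.pkl","rb"));im=cv2.imread("pics/w11.png")
b=max(blobs(im,*COL["orange"],amin=60),key=lambda b:b[1][4]);ys,xs=np.nonzero(b[2]&(D>0));P=np.array([dep(c,(x,y),D[y,x]) for x,y in zip(xs,ys)]);print("tab",P.mean(0).round(3),P[:,2].max().round(3))
S,DS=get_image("scene");cs=get_calibration("scene")
b=max((b for b in blobs(S,*COL["orange"],amin=40) if abs(b[0][1]-170)<25),key=lambda b:b[1][4]);print("scene orange",b[0])
E
```

```text
clock: 21.95
position: [0.5206, -0.3102, 0.0466]
ee_rot: [1.341, 1.114, -1.342]
force: [-0.1, 0.7, -0.8]
width: 0.492
clock: 22.45
position: [0.5222, -0.3115, 0.2215]
ee_rot: [1.342, 1.106, -1.338]
force: [0.1, 1.1, 0.4]
width: 0.928
22.5 [ 0.5214 -0.3104  0.2189] [ 1.342  1.11  -1.34 ] [ 0.2  0.9 -1.3]
now 22.5 [ 0.5214 -0.3104  0.2189] row [0.0021, 0.0081, -0.0276] [-0.0784, 0.0006, -0.0005] x 9
tab [ 0.524 -0.307  0.081] 0.089
scene orange [175.86419753 172.16049383]
```

The cup stands upright; its tab top is at 0.089 m. Now on to the lid, starting with a wrist view on the way.

```bash
python3 plan.py .635 -.06 .19 45 0 10
```

```text
now 22.55 [ 0.5206 -0.3096  0.2171] row [0.0027, 0.018, -0.0222] [-0.0967, 0.0004, -0.0002] x 10
```

```bash
python3 -m handwheel '[[1,0.0027,0.018,-0.022,-0.097,0,0],[1,0.0027,0.018,-0.022,-0.097,0,0],[1,0.0027,0.018,-0.022,-0.097,0,0],[1,0.0027,0.018,-0.022,-0.097,0,0],[1,0.0027,0.018,-0.022,-0.097,0,0],[1,0.0027,0.018,-0.022,-0.097,0,0],[1,0.0027,0.018,-0.022,-0.097,0,0],[1,0.0027,0.018,-0.022,-0.097,0,0],[1,0.0027,0.018,-0.022,-0.097,0,0],[1,0.0027,0.018,-0.022,-0.097,0,0]]'
python3 -m handwheel '[[1,0,0,0,0,0,0],[1,0,0,0,0,0,0]]'
python3 snap.py w12; python3 -m handwheel '[[1,0,0,-0.03,0,0,0],[1,0,0,0,0,0,0],[1,0,0,0,0,0,0]]'; python3 snap.py w13
cat > lid.py <<'E'
from h import *
import pickle
B=[];G=[]
for n in("w12","w13"):
    c,D=pickle.load(open(f"pics/{n}.pkl","rb"));im=cv2.imread(f"pics/{n}.png")
    for k,lo,hi,a,zz in(("lid",(80,35,120),(103,160,255),2500,.005),("brass",(18,100,120),(34,255,255),500,.04)):
        for ce,st,m in blobs(im,lo,hi,a):
            cn=max(cv2.findContours(m.astype(np.uint8),0,1)[0],key=cv2.contourArea);e=cv2.fitEllipse(cv2.convexHull(cn))
            ys,xs=np.nonzero(m&(D>0));P=np.array([dep(c,(x,y),D[y,x]) for x,y in zip(xs,ys)])
            z=P[:,2].max();t=P[P[:,2]>z-.006];mc=cv2.minEnclosingCircle(t[:,:2].astype(np.float32))
            print(n,k,st,np.round(e[0],1),np.round(e[1],1),"plane",plane(c,e[0],zz)[:2].round(4),"top z",np.percentile(P[:,2],95).round(4),"topcirc",np.round(mc[0],4),round(mc[1],4))
            if k=="lid":B.append((c,e[0]))
if len(B)==2:print("tri",tri(*B))
E
python3 lid.py
```

```text
clock: 23.55
position: [0.634, -0.06, 0.1868]
ee_rot: [0.606, 1.484, -0.612]
force: [1.5, -0.5, 0.6]
width: 1.001
clock: 23.75
position: [0.6339, -0.0608, 0.1873]
ee_rot: [0.609, 1.483, -0.614]
force: [-0.3, -0.6, 0.9]
width: 1.002
23.8 [ 0.634  -0.0622  0.1878] [ 0.61   1.481 -0.616] [ 0.3 -0.5  0.5]
clock: 24.1
position: [0.6132, -0.0413, 0.1888]
ee_rot: [0.611, 1.48, -0.615]
force: [0.5, -0.9, 1.7]
width: 1.005
24.15 [ 0.6136 -0.0418  0.189 ] [ 0.611  1.479 -0.616] [ 1.3 -0.8  0.5]
w12 lid [ 203   57  122  126 9926] [263.  119.9] [122.1 125.3] plane [ 0.5908 -0.0146] top z 0.0067 topcirc [ 0.5936 -0.0175] 0.0691
w12 brass [  245    48   267   223 28802] [115.9  51.1] [345.8 873.2] plane [ 0.4459 -0.0679] top z 0.0027 topcirc [ 0.6213 -0.0307] 0.0125
w12 brass [ 241  101   47   48 1743] [263.8 124.2] [46.2 47.7] plane [ 0.5932 -0.016 ] top z 0.0417 topcirc [ 0.5934 -0.0165] 0.0237
w12 brass [ 89 261  24  48 504] [101.4 284.5] [23.8 49.2] plane [ 0.5886 -0.2866] top z 0.275 topcirc [ 0.5813 -0.0751] 0.0072
w12 brass [ 294  297   79   30 1613] [332.9 306.4] [37.4 81. ] plane [ 0.8081 -0.1091] top z 0.003 topcirc [ 0.6366 -0.0287] 0.0061
w13 lid [ 205   85  119  120 9144] [263.6 144.6] [118.6 119.2] plane [ 0.5908 -0.0142] top z 0.0066 topcirc [ 0.5936 -0.0172] 0.0692
w13 brass [  254    76   258   195 22835] [164.6  96.7] [290. 742.] plane [ 0.4845 -0.0474] top z 0.0026 topcirc [ 0.6004 -0.0118] 0.0133
w13 brass [ 242  128   45   47 1651] [264.3 150.8] [44.7 46.6] plane [ 0.5926 -0.0153] top z 0.0416 topcirc [ 0.5933 -0.0162] 0.0238
w13 brass [ 89 260  26  49 576] [102.4 283.9] [26.  50.3] plane [ 0.5683 -0.267 ] top z 0.2763 topcirc [ 0.5608 -0.055 ] 0.0068
w13 brass [ 288  297   88   31 2076] [330.  310.4] [45.9 87.1] plane [ 0.7911 -0.0972] top z 0.2336 topcirc [ 0.6138 -0.011 ] 0.0096
tri (array([ 0.59099248, -0.01454496,  0.00251949]), [np.float64(0.0001401263135895803), np.float64(0.0001401263135893664)])
```

View pics/w13.png

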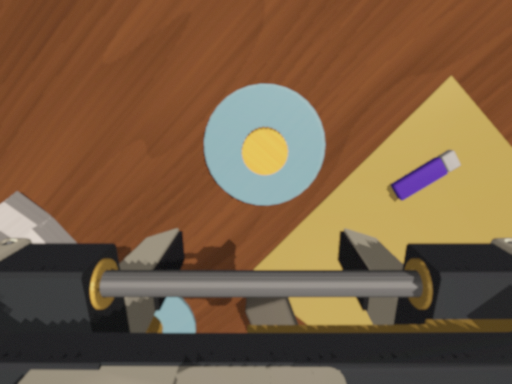

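The wrist view shows lid B at (265,145) and its collar at (265,151). The disc measures 69–70 mm radius, the collar 24 mm radius with its top at 0.0417 m, and the centre is (0.593, −0.0165). This is the nearest of the two discs, so it is the one meant.

```bash
python3 plan.py .593 -.0165 .09 45 0 4
```

```text
now 24.15 [ 0.6136 -0.0418  0.189 ] row [0.0247, 0.0009, -0.0082] [0.0001, 0.001, 0.0004] x 4
```

```bash
python3 -m handwheel '[[1,0.025,0.001,-0.008,0,0.001,0],[1,0.025,0.001,-0.008,0,0.001,0],[1,0.025,0.001,-0.008,0,0.001,0],[1,0.025,0.001,-0.008,0,0.001,0],[1,0,0,0,0,0,0],[1,0,0,0,0,0,0]]'
python3 plan.py .593 -.0165 .0105 45 0 3
```

```text
clock: 24.75
position: [0.5942, -0.0164, 0.0892]
ee_rot: [0.612, 1.483, -0.615]
force: [-0.5, -0.5, 0.1]
width: 1.0
now 24.75 [ 0.5942 -0.0164  0.0892] row [0.0262, -0.0003, -0.0003] [0.0003, -0.0, 0.0007] x 3
```

```bash
python3 -m handwheel '[[1,0.03,0,0,0,0,0],[1,0.028,0,0,0,0,0],[1,0.0205,0,0,0,0,0],[1,0,0,0,0,0,0],[1,0,0,0,0,0,0]]'
python3 -m handwheel '[[0,0,0,0,0,0,0],[0,0,0,0,0,0,0],[0,0,0,0,0,0,0],[0,0,0,0,0,0,0],[0,0,0,0,0,0,0],[0,0,0,0,0,0,0],[0,0,0,0,0,0,0],[0,0,0,0,0,0,0]]' 50; python3 -c "
from h import *
s=observe();print(s['joints'].round(2),s['position'].round(4),s['width'])"
```

```text
clock: 25.25
position: [0.5949, -0.0161, 0.0118]
ee_rot: [0.612, 1.482, -0.613]
force: [0.5, -0.7, 0.4]
width: 0.998
clock: 26.05
position: [0.5935, -0.0152, 0.0105]
ee_rot: [0.611, 1.484, -0.613]
force: [-0.8, 0.1, 3.0]
width: 0.516
[-0.29  0.66  0.33  1.87 -0.32  0.67  1.02] [ 0.5935 -0.0152  0.0105] 0.5160673062261043
```

The collar is gripped at 47.5 mm, as expected. I'll lift it and carry it to a vantage next to the tumbler.

```bash
python3 -m handwheel '[[0,-0.01,0,0,0,0,0],[0,-0.03,0,0,0,0,0],[0,-0.05,0,0,0,0,0],[0,-0.05,0,0,0,0,0],[0,-0.05,0,0,0,0,0],[0,0,0,0,0,0,0]]'; python3 plan.py .62 .265 .20 75 0 9
```

```text
clock: 26.65
position: [0.5976, -0.0158, 0.208]
ee_rot: [0.615, 1.473, -0.608]
force: [0.3, 1.4, -1.1]
width: 0.518
now 26.65 [ 0.5976 -0.0158  0.208 ] row [0.0009, 0.0282, -0.0144] [-0.058, 0.001, -0.0006] x 9
```

```bash
python3 -m handwheel '[[0,0.001,0.014,-0.007,-0.029,0,0],[0,0.001,0.028,-0.0144,-0.058,0.001,0],[0,0.001,0.028,-0.0144,-0.058,0.001,0],[0,0.001,0.028,-0.0144,-0.058,0.001,0],[0,0.001,0.028,-0.0144,-0.058,0.001,0],[0,0.001,0.028,-0.0144,-0.058,0.001,0],[0,0.001,0.028,-0.0144,-0.058,0.001,0],[0,0.001,0.028,-0.0144,-0.058,0.001,0],[0,0.001,0.028,-0.0144,-0.058,0.001,0],[0,0.001,0.014,-0.007,-0.029,0,0]]'
python3 -m handwheel '[[0,0,0,0,0,0,0],[0,0,0,0,0,0,0]]'; python3 snap.py w14
python3 - <<'E'
from h import *
import pickle
c,D=pickle.load(open("pics/w14.pkl","rb"));im=cv2.imread("pics/w14.png");A=np.array([.509,.2985])
ys,xs=np.nonzero(D>0);P=np.array([dep(c,(x,y),D[y,x]) for x,y in zip(xs,ys)]);r=np.hypot(*(P[:,:2]-A).T)
b=(r<.06)&(r>.024)&(P[:,2]<.16);print("in bowl n",b.sum(),"z pct",np.percentile(P[b,2],[5,50,95,99,100]).round(3))
rim=(r>.055)&(r<.072)&(P[:,2]>.085)&(P[:,2]<.095);Q=P[rim];M=np.c_[2*Q[:,:2],np.ones(len(Q))];s=np.linalg.lstsq(M,(Q[:,:2]**2).sum(1),rcond=None)[0];print("rim",s[:2],np.sqrt(s[2]+s[:2]@s[:2]),len(Q))
sp=(r<.012)&(P[:,2]>.110)&(P[:,2]<.13);print("spindle",P[sp].mean(0).round(4),sp.sum(),P[sp][:,2].max() if sp.any() else "")
sl=(r<.023)&(r>.012)&(P[:,2]<.13);print("sleeve top z",np.percentile(P[sl,2],[50,90,99]).round(4))
for k,lo,hi in(("green",*COL["green"]),("white",(0,0,150),(180,60,255))):
    for ce,st,m in blobs(im,lo,hi,15):
        ys,xs=np.nonzero(m&(D>0));p=np.median([dep(c,(x,y),D[y,x]) for x,y in zip(xs,ys)],0) if len(ys) else np.zeros(3)
        if np.hypot(*(p[:2]-A))<.12: print(k,ce.round(0),st[4],p.round(3))
f=cv2.resize(im[:,:],(800,600),interpolation=3);cv2.imwrite("pics/c14.png",f)
E
```

```text
clock: 27.65
position: [0.6128, 0.2708, 0.1892]
ee_rot: [0.2, 1.573, -0.195]
force: [0.1, 1.2, -0.8]
width: 0.517
clock: 27.85
position: [0.6148, 0.2638, 0.1902]
ee_rot: [0.206, 1.57, -0.204]
force: [0.6, -1.4, -1.4]
width: 0.514
27.9 [0.6153 0.2627 0.1905] [ 0.207  1.57  -0.206] [-0.2 -0.3 -1.8]
in bowl n 11168 z pct [0.005 0.041 0.063 0.082 0.085]
rim [0.50987101 0.29829599] 0.06310822637157444 1921
spindle [0.51   0.2983 0.1162] 417 0.12109217825332619
sleeve top z [0.0983 0.0996 0.1065]
green [231.  84.] 496 [0.512 0.262 0.057]
white [271.  60.] 293 [0.509 0.3   0.116]
white [233.  61.] 202 [0.493 0.27  0.051]
white [252.  99.] 292 [0.53  0.278 0.082]
white [242. 112.] 189 [0.539 0.265 0.051]
white [261. 186.] 18917 [0.582 0.276 0.185]
white [ 15. 253.] 883 [0.563 0.196 0.264]
white [507. 240.] 34 [0.602 0.353 0.259]
white [192. 250.] 90 [0.596 0.233 0.218]
white [205. 249.] 52 [0.598 0.239 0.216]
white [ 32. 285.] 266 [0.571 0.206 0.274]
white [254. 286.] 1262 [0.588 0.269 0.274]
white [262. 376.] 2495 [0.592 0.27  0.302]
```

View pics/c14.png

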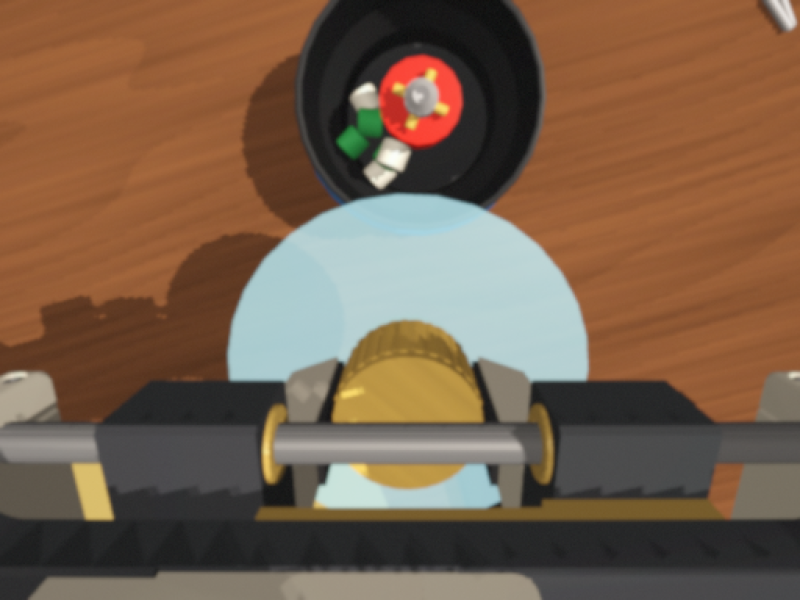

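The view shows three white and two green pellets in the bowl beside the sleeve, at about (350–395, 95–185); the third green should be under the top white, as the earlier side view suggested. All are below the rim (highest 0.085 m). The spindle axis measures (0.5099, 0.2983) and the lid hangs level. Next I'll centre it over the spindle.

```bash
python3 plan.py .5095 .2985 .165 75 0 5
```

```text
now 27.9 [0.6153 0.2627 0.1905] row [0.0052, 0.0014, -0.0223] [-0.0002, -0.0017, 0.0] x 5
```

```bash
python3 -m handwheel '[[0,0.002,0.0014,-0.022,0,-0.0017,0],[0,0.004,0.0014,-0.022,0,-0.0017,0],[0,0.005,0.0014,-0.022,0,-0.0017,0],[0,0.007,0.0014,-0.022,0,-0.0017,0],[0,0.007,0.0014,-0.022,0,-0.0017,0],[0,0,0,0,0,0,0],[0,0,0,0,0,0,0],[0,0,0,0,0,0,0]]'
python3 plan.py .5095 .2985 .135 75 0 2;python3 -c "
from h import *
s=observe();print(s['joints'].round(2),s['position'].round(4),s['force'].round(1))"
```

```text
clock: 28.7
position: [0.5119, 0.298, 0.167]
ee_rot: [0.208, 1.56, -0.206]
force: [-0.6, 0.8, -1.2]
width: 0.52
now 28.7 [0.5119 0.298  0.167 ] row [0.016, -0.0001, -0.0013] [-0.0009, 0.0005, -0.0007] x 2
[-0.79  0.44  0.25  1.75 -0.13  0.97  0.81] [0.5119 0.298  0.167 ] [-0.6  0.8 -1.2]
```

```bash
python3 -m handwheel '[[0,0.014,0,-0.0012,0,0,0],[0,0.014,0,-0.0012,0,0,0],[0,0.008,0,0,0,0,0],[0,0,0,0,0,0,0],[0,0,0,0,0,0,0]]'
python3 plan.py .5095 .2985 .118 75 0 3
```

```text
clock: 29.2
position: [0.5088, 0.2997, 0.1308]
ee_rot: [0.207, 1.561, -0.205]
force: [-0.1, -0.6, -1.5]
width: 0.514
now 29.2 [0.5088 0.2997 0.1308] row [0.0043, -0.0003, 0.0003] [-0.0, 0.0, -0.0004] x 3
```

```bash
python3 -m handwheel '[[0,0.005,-0.0004,0.0003,0,0,0],[0,0.005,-0.0004,0.0003,0,0,0],[0,0.002,0,0,0,0,0],[0,0,0,0,0,0,0]]'
python3 -m handwheel '[[0,0.001,0,0,0,0,0],[0,0.001,0,0,0,0,0],[0,0,0,0,0,0,0]]'
```

```text
clock: 29.6
position: [0.5082, 0.299, 0.1181]
ee_rot: [0.206, 1.562, -0.204]
force: [1.5, -0.3, -0.8]
width: 0.518
clock: 29.9
position: [0.5085, 0.2992, 0.1165]
ee_rot: [0.206, 1.561, -0.204]
force: [1.0, 0.3, -1.6]
width: 0.517
```

```bash
python3 -m handwheel '[[0,0.001,0,0,0,0,0],[0,0.001,0,0,0,0,0],[0,0,0,0,0,0,0]]'
```

```text
clock: 30.2
position: [0.5088, 0.2993, 0.1159]
ee_rot: [0.207, 1.561, -0.203]
force: [-4.0, -2.6, 13.1]
width: 0.518
```

The lid rests on the pins with about 13 N. I'll turn in small steps and stop when the force drops.

```bash
cat > chk.py <<'E'
from h import *
s=observe();f=s["force"];print("F",f.round(1),"T",s["ft_torque"].round(2),"z",s["position"][2].round(4),"j",s["joints"].round(2)[[2,4,6]]);sys=__import__("sys");sys.exit(int(f[2]<4))
E
python3 chk.py
python3 -m handwheel '[[0,0,0,0,0.06,0,0],[0,0,0,0,0.06,0,0],[0,0,0,0,0,0,0]]' >/dev/null && python3 chk.py && python3 -m handwheel '[[0,0,0,0,0.06,0,0],[0,0,0,0,0.06,0,0],[0,0,0,0,0,0,0]]'>/dev/null && python3 chk.py && python3 -m handwheel '[[0,0,0,0,0.06,0,0],[0,0,0,0,0.06,0,0],[0,0,0,0,0,0,0]]'>/dev/null && python3 chk.py && python3 -m handwheel '[[0,0,0,0,0.06,0,0],[0,0,0,0,0.06,0,0],[0,0,0,0,0,0,0]]'>/dev/null && python3 chk.py
```

```text
F [-4.  -2.6 13.1] T [-0.59  0.91 -0.01] z 0.1159 j [ 0.23 -0.14  0.82]
F [-1.5 -3.1 12.1] T [-0.47  0.53 -0.06] z 0.1161 j [ 0.26 -0.16  0.72]
F [-0.3 -1.9 11.6] T [-0.54  0.13 -0.02] z 0.1161 j [ 0.29 -0.18  0.62]
F [ 0.2 -2.5 10.8] T [-0.56  0.06 -0.02] z 0.1161 j [ 0.33 -0.21  0.52]
F [ 0.3 -2.2 11.3] T [-0.65 -0.05 -0.05] z 0.1162 j [ 0.36 -0.23  0.42]
```

```bash
python3 -m handwheel '[[0,0,0,0,0.06,0,0],[0,0,0,0,0.06,0,0],[0,0,0,0,0,0,0]]' >/dev/null && python3 chk.py && python3 -m handwheel '[[0,0,0,0,0.06,0,0],[0,0,0,0,0.06,0,0],[0,0,0,0,0,0,0]]'>/dev/null && python3 chk.py && python3 -m handwheel '[[0,0,0,0,0.06,0,0],[0,0,0,0,0.06,0,0],[0,0,0,0,0,0,0]]'>/dev/null && python3 chk.py && python3 -m handwheel '[[0,0,0,0,0.06,0,0],[0,0,0,0,0.06,0,0],[0,0,0,0,0,0,0]]'>/dev/null && python3 chk.py && python3 -m handwheel '[[0,0,0,0,0.06,0,0],[0,0,0,0,0.06,0,0],[0,0,0,0,0,0,0]]'>/dev/null && python3 chk.py
```

```text
F [ 0.7 -2.6 10.9] T [-0.71 -0.   -0.01] z 0.1161 j [ 0.39 -0.25  0.32]
F [ 0.1 -3.2 11.6] T [-0.81  0.02  0.04] z 0.1161 j [ 0.42 -0.27  0.22]
F [ 1.3 -3.2 10.7] T [-0.81 -0.05 -0.03] z 0.1161 j [ 0.46 -0.29  0.12]
F [ 2.1 -3.7  8.8] T [-0.88 -0.38  0.  ] z 0.1159 j [ 0.49 -0.31  0.02]
F [ 1.6 -0.   0.7] T [-0.15 -0.22 -0.04] z 0.1147 j [ 0.52 -0.33 -0.08]
```

The force dropped after about 62° of turning, so the keyways have likely been found. I'll push down gently and watch the force and moment.

```bash
python3 -m handwheel '[[0,0.0015,0,0,0.03,0,0],[0,0.0015,0,0,0.03,0,0],[0,0.001,0,0,0,0,0],[0,0,0,0,0,0,0]]'; python3 chk.py; python3 plan.py .5095 .2985 .11 10 0 1
```

```text
clock: 33.3
position: [0.5085, 0.2991, 0.1101]
ee_rot: [1.084, 1.286, -1.082]
force: [1.8, -0.8, -3.1]
width: 0.521
F [ 1.8 -0.8 -3.1] T [-0.16 -0.39 -0.03] z 0.1101 j [ 0.53 -0.35 -0.12]
now 33.3 [0.5085 0.2991 0.1101] row [0.0001, 0.0009, 0.0008] [-0.0043, -0.001, -0.0001] x 1
```

```bash
python3 -m handwheel '[[0,0.002,0,0,0,0,0],[0,0.002,0,0,0,0,0],[0,0.002,0,0,0,0,0],[0,0,0,0,0,0,0]]' 60; python3 chk.py;  python3 -m handwheel '[[0,0.0015,0,0,0,0,0],[0,0.001,0,0,0,0,0],[0,0.001,0,0,0,0,0],[0,0,0,0,0,0,0]]'; python3 chk.py
```

```text
clock: 33.7
position: [0.5086, 0.2991, 0.1044]
ee_rot: [1.084, 1.286, -1.082]
force: [-0.1, 0.5, 2.9]
width: 0.516
F [-0.1  0.5  2.9] T [-0.23 -0.06  0.03] z 0.1044 j [ 0.53 -0.35 -0.12]
clock: 34.1
position: [0.5086, 0.2992, 0.1011]
ee_rot: [1.085, 1.286, -1.082]
force: [0.1, -0.8, 5.4]
width: 0.517
F [ 0.1 -0.8  5.4] T [-0.36  0.11 -0.03] z 0.1011 j [ 0.53 -0.36 -0.11]
```

Spring resistance is as expected. The last millimetre goes onto the rim.

```bash
python3 -m handwheel '[[0,0.0007,0,0,0,0,0],[0,0.0005,0,0,0,0,0],[0,0,0,0,0,0,0]]'; python3 chk.py;  python3 -m handwheel '[[0,0.0005,0,0,0,0,0],[0,0.0005,0,0,0,0,0],[0,0,0,0,0,0,0]]'; python3 chk.py
```

```text
clock: 34.4
position: [0.5087, 0.2992, 0.1005]
ee_rot: [1.085, 1.286, -1.082]
force: [-1.3, -2.3, 10.8]
width: 0.514
F [-1.3 -2.3 10.8] T [-0.52  0.73 -0.03] z 0.1005 j [ 0.53 -0.36 -0.11]
clock: 34.7
position: [0.5086, 0.2992, 0.1004]
ee_rot: [1.085, 1.286, -1.082]
force: [-5.0, -2.9, 21.7]
width: 0.513
F [-5.  -2.9 21.7] T [-0.86  1.56  0.02] z 0.1004 j [ 0.53 -0.36 -0.11]
```

```bash
python3 - <<'E'
from h import *
A=np.array([.5095,.2985])
for n in("wrist","scene","side"):
    c=get_calibration(n);im,D=get_image(n)
    m=cv2.inRange(cv2.cvtColor(im,cv2.COLOR_BGR2HSV),(80,25,90),(103,160,255))>0
    ys,xs=np.nonzero(m&(D>0));P=np.array([dep(c,(x,y),D[y,x]) for x,y in zip(xs,ys)]);r=np.hypot(*(P[:,:2]-A).T)
    P=P[(r<.068)&(P[:,2]>.07)&(P[:,2]<.13)]
    if len(P)<30: print(n,len(P));continue
    k=np.linalg.lstsq(np.c_[P[:,:2]-A,np.ones(len(P))],P[:,2],rcond=None)[0];q=P[np.abs(P[:,2]-np.median(P[:,2]))<.004]
    k=np.linalg.lstsq(np.c_[q[:,:2]-A,np.ones(len(q))],q[:,2],rcond=None)[0];print(n,len(q),"top z med",np.median(q[:,2]).round(4),"at axis",k[2].round(4),"slope deg",np.degrees(k[:2]).round(2),"xy range",q[:,:2].min(0).round(3),q[:,:2].max(0).round(3))
s=observe();print(s["clock"],s["force"].round(1),s["position"].round(4))
E
```

```text
wrist 19373 top z med 0.0954 at axis 0.0954 slope deg [-0.02  0.03] xy range [0.442 0.234] [0.576 0.366]
scene 572 top z med 0.0941 at axis 0.0941 slope deg [0.05 0.  ] xy range [0.451 0.231] [0.577 0.364]
side 265 top z med 0.0938 at axis 0.0939 slope deg [-0.01  0.07] xy range [0.443 0.231] [0.574 0.346]
34.85 [-4.8 -3.6 22.1] [0.5087 0.2992 0.1004]
```

The lid's top is at 0.094–0.095 m, level within 0.1°, which means the underside is at 0.090 and home. It is held with 22 N. Handing in.

```bash
python3 -c "
from cell import *
print(sign_off());s=observe();print(s['clock'],s['force'].round(1),s['position'].round(4),s['width'])"
```

```text
the job is handed in; nothing more can be done
None
the job is handed in; nothing more can be done
```

The job is handed in at about 35 s of the 72 s allowed. The pellets are in the tumbler's bowl, the cup is back upright, and the lid is still held home on the rim.

- **Pour:** The first pour direction stopped at a 40° tilt because joint 6 reached its limit, and nothing was spilled. I swung the cup to another side of the bowl and poured there at about 60°; afterwards the cup looked empty.
- **Cup:** I stood it back close to its starting place. Its tab top measured 0.089 m, so it is upright.
- **Lid:** I took the nearer of the two lookalike discs. It dropped over the pins after about 62° of turning, and I pushed it down against the spring.
- **Last checks:** The lid's top measured 0.094–0.095 m in three views and level within 0.1°, so its underside is at about 0.090 m. The tool had come down 15.8 mm from resting on the pins (16 mm expected), stopped hard, and held about 22 N.
- **Less certain:** My last look into the bowl showed only five pellets. The third green one was probably hidden under a stacked white one. The highest pellet reached 0.085 m, about 5 mm under the lid. I did not check at the end that the other things on the bench had stayed put; the tool made no contact with them in any move.

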